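Load the parts washer and lock its bayonet lid

ROBOT

A 6-joint arm with a two-finger parallel gripper is mounted at the origin on the work surface. World frame = base frame: x ahead of the robot, y to its left, z up, the work surface at z = 0. Lengths are in mm, angles in degrees, forces in N, time in s.
With the tool pointing down it reaches from about 350 to 975 mm from the base axis. Payload 4.9 kg.
Tool frame: the origin (TCP) lies at the very end of the fingers, on their centre line; the grasp point (between the pads) lies 19 mm behind it; z points along the fingers, y is the direction in which the jaws open and shut (so a half turn about z gives the same grasp; the last joint's range is limited). The gripper opens to 85 mm and grips with 20 to 120 N. Pads are 22 mm wide; open, the fingers measure 114 mm over their backs; the gripper's body (76 mm by 85 mm) begins 54 mm behind the grasp point. The pads swing forward as they close: fully open they stand 13 mm farther back than shut.
Start: joints at [-78.61, 3.019, 92.412, -0, 84.569, -6.818], TCP at [195.293, -593.685, 231.304] pointing down, gripper open.
Joint ranges: [-172.51, 172.51], [-57.92, 126.97], [3.15, 148.05], [-58.71, 238.71], [5.1, 150.11], [-179.66, 179.66]. Speed limits (degrees/s): [147.25, 147.25, 180, 180, 180, 180].

INTERFACE

Orientations are given as a 3x3 rotation matrix whose columns are the frame's x, y, z axes.
In Python, from station import state, viewer, manip gives the robot as it stands.
- The arm moves only by the shell command python3 -m crank 'ROWS' [FORCE]. ROWS is a JSON object of lists of equal length, an entry for each row: "gripper": the opening, from -1 (shut) to 1 (fully open), so that 0 is half open; "translation": the shift along the tool's x, y, z in m, a list of three; "yaw": the turn about the tool's z in rad. In form: {"gripper": [gripper, ...], "translation": [[x, y, z], ...], "yaw": [yaw, ...]}. A call has 1 to 5 rows; each row is the pose to reach, as a shift and turn from the pose commanded when the call began, along the tool's axes at that moment; what a row does not reach only later rows make up. A row lasts 1/8 s, in which the tool goes at most 62.5 mm and 10.7 degrees, less where a joint would pass 70% of its speed; a pose out of reach is approached as far as the arm can. A call with a gripper value outside its range is refused whole. The fingers move at their own pace and stop on an object; FORCE is the grip in N (left out, the last holds). Time passes only in rows, so rows that repeat a pose let the fingers close. It gives the time, the measured TCP pose, the force and the opening at its end, in the units of the state.
- state(): the state, without advancing time (a new reading comes with each control period).
- viewer.grab_frame(name): name is "scene" or "top" or "wrist"; returns a dict with "pixels" (420x560x3 uint8, red, green, blue), "camera_matrix" (3x3 intrinsics, pixels), "xyz" and "attitude" of the camera in the world; the wrist camera has in their place "tool_from_camera" (4x4, takes a point from camera to tool coordinates, whose origin is the TCP and whose axes are the flange's). Camera axes: x right, y down, z forward; pixel columns grow to the right and rows downward; lengths in mm; the calibration is good to about 2 mm. A picture is of the moment at which its call begins: read the wrist's pose just before it. There is no depth.
- manip.job_done(): hands the job in, once; it reports no verdict.
The state is a dict: "time_s": time; "joint_positions": joint angles; "dq": joint speeds; "joint_torque": joint torques, N m; "position": TCP position; "orientation": TCP orientation; "contact_force": force on the tool from outside, world axes, zero at the start; "moment": the same for the moment, N m; "finger_gap": opening from 0.0 (shut) to 1.0 (fully open).
Only numpy, scipy, OpenCV 4.12 (cv2) and the standard library are available. Lean on these libraries where they do the work, as an engineer would, in place of code of your own. Each camera call takes 0.05 s, during which the arm holds its last target.

TASK

Get the returned parts ready: unlock the parts washer's lid (press, quarter turn anticlockwise), lay it flat, grip up, on the black rubber mat, put every used sprocket down in the washer's basket, then refit the lid, pressing it down and turning it clockwise a quarter turn so that it locks. The contactors are clean stock and go into the blue bin at any time; leave the other things on the bench alone.

Things in the scene. Friction and masses are not known exactly. Their poses are not given: they have to be found in the camera images.
- washer: Bench-top parts washer, fixed: upright round steel tub, 206 mm outside diameter, 162.5 mm high, a control box on its front (-x side, reaching 140 mm from the axis). Origin at the centre of its underside, z up. Its lid is pressed down and turned clockwise (seen from above) a quarter turn to lock.
- basket (a point): Centre of the washer's basket floor, 70 mm above the bench. The basket is round, 152 mm inside diameter; the seal ring above it leaves a mouth of 148 mm. It takes three sprockets side by side; the lid will not go on over stacked ones.
- collar (a point): Centre of the washer's collar at its top, 162.5 mm above the bench. The collar's inside diameter is 163 mm, with two gaps about 50 mm wide, on the washer's +x and -x sides, for the lid's lugs. Turning clockwise from the gaps, pressed down, the lugs pass under a lip and from 69 degrees on rise 2.5 mm into pockets that hold them; a stop ends the turn at 92 degrees, another 6 degrees the wrong way.
- seal (a joint): How far the rubber seal ring under the collar is pressed down, in m: 0 free (its top 152 mm above the bench), at most 0.008. Springs push it up with 6 N plus 1.2 N per mm. The lid lies on it. 0.0045 or more lets the lugs pass the lip (0.006 is good, about 10 N); about 0.0015 when locked.
- lid: The washer's lid, loose, 0.35 kg, locked at the start: flat steel disc, 156 mm diameter, 8 mm thick, two lugs (32 mm wide, 6 mm thick, reaching 90 mm from the centre) on its +x and -x sides, a black grip bar on top. Origin at the centre of its underside, z up. Its z on the washer: 150 mm locked, 152 mm lying on the seal in the gaps, over 160 mm if it rests on top of the collar.
- lid_grip (a point): Top centre of the lid's grip bar, 46 mm above the lid's underside. The bar is 94 mm long along the lid's x, in line with the lugs, 22 mm wide, 38 mm high, rising from the disc. In the gaps the bar lies along the washer's x; locked, it lies across, along the washer's y. To open: press 4 to 5 mm down, turn anticlockwise a quarter turn, lift.
- bin: Blue plastic shelf bin, fixed: 270 mm long (x), 170 mm wide (y), 85 mm high with a scooped front (-x end, 45 mm high), 5 mm walls and floor. Origin at the centre of its underside, z up.
- mat: Black rubber mat on the bench, fixed, 180 x 180 mm, 3 mm thick. Origin at the centre of its underside.
- sprocket1: A used chain sprocket of dark steel, about 0.42 kg: a toothed disc 60 mm in diameter and 18 mm thick with a round hub 36 mm in diameter standing 28 mm above it (46 mm high in all). It lies flat, hub up. Origin at the centre of its underside, z up along the hub. May be absent.
- sprocket2: A used chain sprocket of dark steel, about 0.42 kg: a toothed disc 60 mm in diameter and 18 mm thick with a round hub 36 mm in diameter standing 28 mm above it (46 mm high in all). It lies flat, hub up. Origin at the centre of its underside, z up along the hub. May be absent.
- sprocket3: A used chain sprocket of dark steel, about 0.42 kg: a toothed disc 60 mm in diameter and 18 mm thick with a round hub 36 mm in diameter standing 28 mm above it (46 mm high in all). It lies flat, hub up. Origin at the centre of its underside, z up along the hub. May be absent.
- contactor1: A contactor (motor switching block) of grey and black plastic, about 0.26 kg: a block 72 mm long (x), 45 mm wide (y), 38 mm high, with a step 36 mm long and 45 mm wide on its middle, 55 mm high in all. Stands upright. Origin at the centre of its underside, z up. May be absent.
- contactor2: A contactor (motor switching block) of grey and black plastic, about 0.26 kg: a block 72 mm long (x), 45 mm wide (y), 38 mm high, with a step 36 mm long and 45 mm wide on its middle, 55 mm high in all. Stands upright. Origin at the centre of its underside, z up. May be absent.
- contactor3: A contactor (motor switching block) of grey and black plastic, about 0.26 kg: a block 72 mm long (x), 45 mm wide (y), 38 mm high, with a step 36 mm long and 45 mm wide on its middle, 55 mm high in all. Stands upright. Origin at the centre of its underside, z up. May be absent.
- tape_roll: Bystander: roll of tape lying flat, 72 mm in diameter, 24 mm high, origin under its centre.
- grease_tin: Bystander: round tin, 66 mm in diameter, 42 mm high, origin under its centre.
- screwdriver: Bystander: screwdriver 200 mm long lying along the back of the bench.
- brush: Bystander: flat brush 200 mm long lying along the back of the bench.
Things that resemble listed ones, but are neither listed nor needed, are in the scene too. What is shaped like the contactor3 but pink or yellow is not meant.

How it is judged:
By the outcome, as a careful person would: the job done as asked, in the order asked, and still so for the second after the job is handed in, with the robot touching nothing.
Of sprocket1, sprocket2, sprocket3 only 2 to 3 are there at a start; the rules pass over those that are not, and their reading is None.
Of contactor1, contactor2, contactor3 only 2 to 3 are there at a start; the rules pass over those that are not, and their reading is None.
At some moment in a run one of sprocket1, sprocket2, sprocket3, contactor1, contactor2, contactor3 may be knocked a few centimetres aside while the robot is not near it.
It also fails if it takes over 210 s, if anything falls off the work surface, if the arm or the gripper's body presses on something with over 40 N, if the wrist force passes 120 N, or if a joint passes its speed limit or range.

## Working session

There is one attempt and no reset: what is moved stays moved. The work goes in short steps, Python scripts to look and compute and a shell command to move; the robot and the scene stay as the last step left them, time stands still between calls to the robot, and variables do not carry over. Pictures are saved under pics/ and viewed, and the job is handed in when it is done.

```bash
ls; mkdir -p pics
cat > h.py <<'E'
import numpy as np, cv2
from station import state, viewer, manip
def grab(name, save=None):
    s=state(); f=viewer.grab_frame(name)
    K=np.array(f["camera_matrix"])
    if name=="wrist":
        T=np.array(f["tool_from_camera"]); R=np.array(s["orientation"])
        A=R@T[:3,:3]; p=R@T[:3,3]+np.array(s["position"])
    else: A=np.array(f["attitude"]); p=np.array(f["xyz"])
    if save: cv2.imwrite("pics/"+save, cv2.cvtColor(f["pixels"],cv2.COLOR_RGB2BGR))
    return f["pixels"],K,A,p
def ray(K,A,p,u,v,z):
    d=A@np.linalg.inv(K)@np.array([u,v,1.]); t=(z-p[2])/d[2]; return p+t*d
def proj(K,A,p,X):
    c=A.T@(np.array(X,float)-p); q=K@c; return q[:2]/q[2]
E
python3 - <<'E'
from h import *
for n in ("scene","top","wrist"):
    im,K,A,p=grab(n,n+"0.png"); print(n,K.round(1).tolist(),A.round(3).tolist(),p.round(1))
print(state())
E
```

```text
pics
scene [[453.1, 0.0, 285.5], [0.0, 453.1, 211.3], [0.0, 0.0, 1.0]] [[0.021, 0.639, -0.769], [1.0, 0.003, 0.03], [0.021, -0.769, -0.639]] [1347.   -12.2  794.4]
top [[442.1, 0.0, 271.3], [0.0, 442.1, 205.0], [0.0, 0.0, 1.0]] [[0.014, -0.993, 0.117], [-1.0, -0.013, 0.004], [-0.002, -0.117, -0.993]] [ 440.6   15.1 1259.2]
wrist [[299.1, 0.0, 279.8], [0.0, 299.1, 215.0], [0.0, 0.0, 1.0]] [[0.311, -0.913, -0.264], [-0.95, -0.3, -0.085], [-0.001, 0.277, -0.961]] [ 261.9 -572.1  372.1]
{'time_s': 0.15, 'joint_positions': array([-7.86083808e+01,  3.05048572e+00,  9.24748680e+01,  7.66987686e-04,
        8.45682121e+01, -6.81839428e+00]), 'dq': array([-0.01606977, -0.19363946, -0.19426276, -0.00933176, -0.02103638,
       -0.04868366]), 'joint_torque': array([ 5.16813470e-04, -3.94242597e+01, -3.70722950e+01, -1.16248866e-04,
        4.65674661e-03, -3.07915229e-06]), 'position': array([ 195.21764032, -593.21451243,  230.31586916]), 'orientation': array([[ 9.49917882e-01,  3.12499475e-01, -3.09482610e-04],
       [ 3.12499559e-01, -9.49916551e-01,  1.60349268e-03],
       [ 2.07107965e-04, -1.61989955e-03, -9.99998667e-01]]), 'contact_force': array([-0.57886355, -0.17269813,  0.17760749]), 'moment': array([ 0.00041582,  0.00360285, -0.0388602 ]), 'finger_gap': 0.9943753676839187}
```

View pics/top0.png

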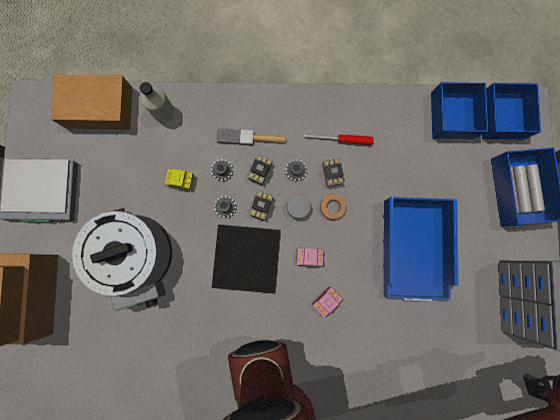

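View pics/scene0.png

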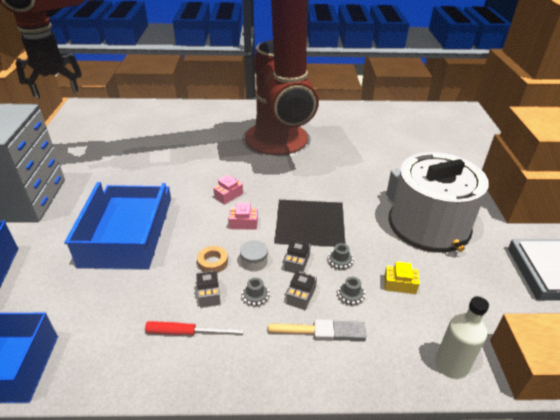

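View pics/wrist0.png

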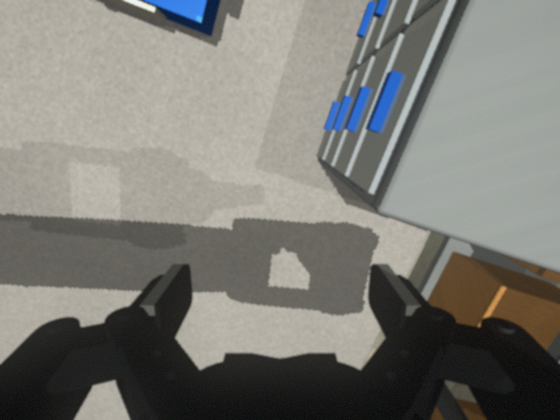

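The top view shows sprockets at (222,170), (296,170) and (225,207), and contactors at (260,170), (262,205) and (333,173). The washer is at about (122,252), the mat at (247,259) and the bin at (421,250). The pink blocks at (310,257) and (328,301) and the yellow one at (179,179) are decoys. I'll confirm with enlarged crops.

Run:
```python
import cv2
a=cv2.imread("pics/top0.png")
cv2.imwrite("pics/c1.png",cv2.resize(a[140:230,160:360],None,fx=4,fy=4,interpolation=cv2.INTER_CUBIC))
cv2.imwrite("pics/c2.png",cv2.resize(a[195:320,60:190],None,fx=4.7,fy=4.7,interpolation=cv2.INTER_CUBIC))
```

```text
(no output)
```

View pics/c1.png

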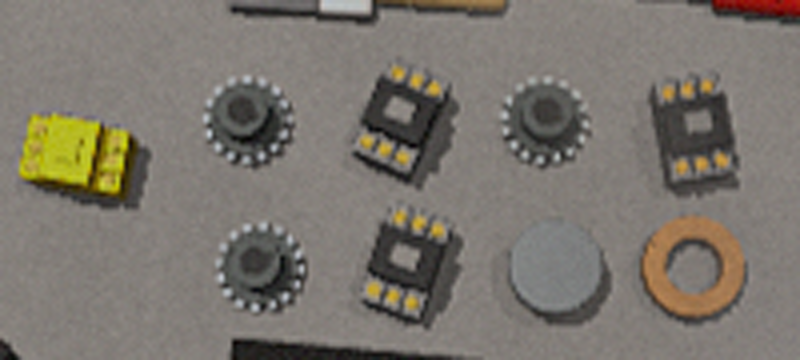

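View pics/c2.png

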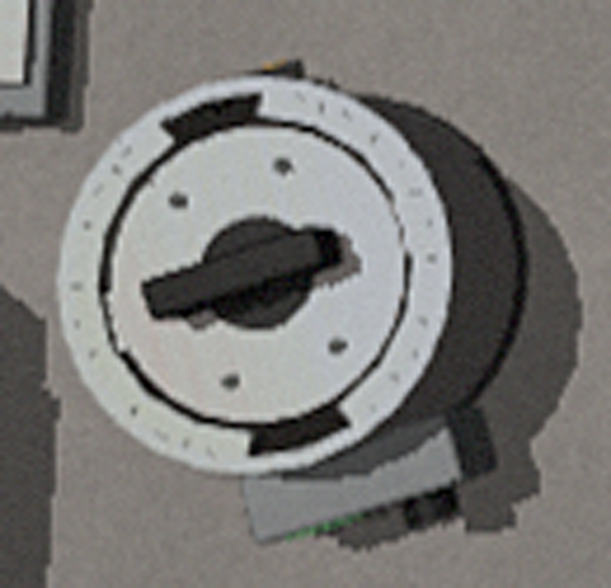

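The crops show three dark toothed sprockets and three grey/black contactors, with the yellow block left out by colour. The washer has its gaps at crop (213,118) and (300,430), and the bar is locked across them. Next I'll compute positions.

Run:
```python
from h import *
im,K,A,p=grab("top")
c=lambda x,y:(60+x/4.7-.4,195+y/4.7-.4)
print("washer",ray(K,A,p,*c(255,273.5),162.5),[ray(K,A,p,*c(x,y),162.5).round(1)[:2] for x,y in((213,118),(300,430),(58,273),(452,273))])
b=[ray(K,A,p,*c(x,y),196)[:2] for x,y in((147,300),(335,243))]; print("bar",b,(b[0]+b[1])/2)
d=lambda x,y:(160+x/4-.4,140+y/4-.4)
for n,u,z in (("spA",(249,120),9),("spB",(545,120),9),("spC",(261,267),9),("spAhub",(243,109),46),("spBhub",(546,110),46),("spChub",(258,260),46),("cA",(403,111),55),("cB",(407,258),55),("cC",(701,124),55)):
    print(n,ray(K,A,p,*d(*u),z).round(1))
hsv=cv2.cvtColor(im,cv2.COLOR_RGB2HSV)
m=((im.max(2)<45)).astype(np.uint8); m[:, :205]=0; m[:,290:]=0; m[:222]=0;m[300:]=0
cs=max(cv2.findContours(m,0,2)[0],key=cv2.contourArea); r=cv2.minAreaRect(cs); print("mat",r)
print([ray(K,A,p,*q,3).round(1)[:2] for q in cv2.boxPoints(r)], ray(K,A,p,*r[0],3))
# sanity in scene view
im2,K2,A2,p2=grab("scene")
for z,(u,v) in (((46),(257,284)),(46,(352,283)),(46,(342,248))): print(ray(K2,A2,p2,u,v,46).round(1))
for u,v in ((73,258),(137,264),(170,187),(103,184)): print("binS",ray(K2,A2,p2,u,v,85 if v<200 else 85).round(1))
for u,v in ((387,199),(457,200),(384,298),(452,301)): print("bin",ray(K,A,p,u,v,85 if v<250 else 45).round(1))
```

```text
washer [445.88798276 406.17600221 162.5       ] [array([527.4, 433. ]), array([365.3, 378.3]), array([444.7, 509.7]), array([447.5, 302.7])]
bar [array([431.59847972, 448.43451746]), array([461.73272165, 354.26268599])] [446.66560068 401.34860172]
spA [688.5 163.3   9. ]
spB [691.3 -49.4   9. ]
spC [582.3 152.    9. ]
spAhub [688.9 163.4  46. ]
spBhub [690.9 -48.1  46. ]
spChub [582.9 150.1  46. ]
cA [687.1  51.4  55. ]
cB [584.6  47.   55. ]
cC [ 680.6 -154.9   55. ]
mat ((245.84837341308594, 258.6680603027344), (63.01287841796875, 63.284481048583984), 5.19442892074585)
[array([354.3, 183.8]), array([531.2, 172.7]), array([517.4,  -6.1]), array([341. ,   7.9])] [435.21865475  89.55151717   3.        ]
[692.4 -44.1  46. ]
[690.1 162.7  46. ]
[581.2 153.6  46. ]
binS [ 652.2 -439.7   85. ]
binS [ 670.  -299.2   85. ]
binS [ 395.5 -277.1   85. ]
binS [ 383.7 -452.5   85. ]
bin [ 599.2 -289.9   85. ]
bin [ 599. -477.   85.]
bin [ 335.2 -287.7   45. ]
bin [ 329.7 -470.6   45. ]
```

Run:
```python
import cv2
a=cv2.imread("pics/scene0.png")
cv2.imwrite("pics/c3.png",cv2.resize(a[150:250,380:500],None,fx=5,fy=5,interpolation=cv2.INTER_CUBIC))
cv2.imwrite("pics/c4.png",cv2.resize(a[220:320,180:380],None,fx=4,fy=4,interpolation=cv2.INTER_CUBIC))
```

```text
(no output)
```

View pics/c3.png

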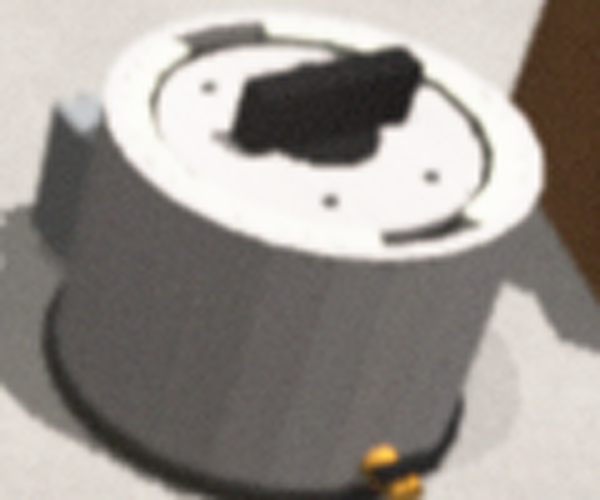

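View pics/c4.png

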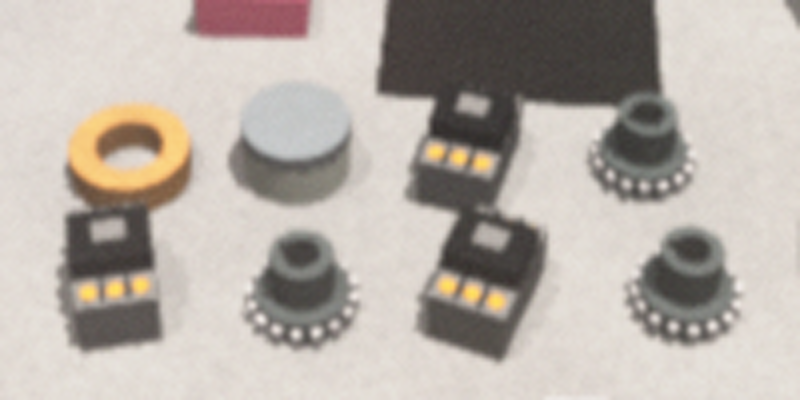

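Sizes agree with what was given: the rim spans 207 mm, hub and disc rays match to 2 mm, and the scene view agrees. The washer is at about (446,406) with yaw about 18°. First move: toward the washer by way of a waypoint ahead of the base.

```bash
cat > go.py <<'E'
import sys; from h import *
# shift (m, tool axes) and yaw (rad) to bring the TCP to x y z [toolx-yaw deg]
s=state(); R=np.array(s["orientation"]); P=np.array(s["position"])
phi=np.degrees(np.arctan2(R[1,0],R[0,0]))
def show():
    print("t %.2f pos %s yaw %.1f tilt %.2f F %s M %s gap %.3f q6 %.0f"%(s["time_s"],P.round(1),phi,np.degrees(np.arccos(-R[2,2])),np.round(s["contact_force"],1),np.round(s["moment"],2),s["finger_gap"],s["joint_positions"][5]))
show()
a=[float(v) for v in sys.argv[1:]]
for i in range(0,len(a),4):
    d=R.T@(np.array(a[i:i+3])-P)/1000; dy=(a[i+3]-phi+180)%360-180
    print("->",a[i:i+4],"shift",d.round(4).tolist(),"yaw",round(-np.radians(dy),3))
E
python3 go.py 480 -100 350 60  446 406 300 108
```

```text
t 0.25 pos [ 195.3 -593.4  230.7] yaw 18.2 tilt 0.06 F [-0.3  0.2  0.6] M [ 0.01  0.05 -0.03] gap 0.999 q6 -7
-> [480.0, -100.0, 350.0, 60.0] shift [0.4247, -0.3798, -0.1189] yaw -0.729
-> [446.0, 406.0, 300.0, 108.0] shift [0.5505, -0.871, -0.0684] yaw -1.567
```

```bash
python3 -m crank '{"gripper":[1,1,1,1,1],"translation":[[0,0,-0.06],[0,0,-0.119],[0.05,-0.045,-0.119],[0.1,-0.09,-0.119],[0.14,-0.13,-0.119]],"yaw":[0,0,-0.15,-0.3,-0.45]}'; python3 go.py 480 -100 350 60
```

```text
time_s: 0.88
position: [286.6, -428.0, 350.3]
orientation: [[0.716, 0.698, 0.0], [0.698, -0.716, -0.0], [0.0, 0.0, -1.0]]
contact_force: [1.8, -0.4, 0.5]
finger_gap: 1.001
t 0.88 pos [ 286.6 -428.   350.3] yaw 44.2 tilt 0.03 F [ 1.8 -0.4  0.5] M [ 0.04 -0.02 -0.  ] gap 1.001 q6 -19
-> [480.0, -100.0, 350.0, 60.0] shift [0.3674, -0.1001, 0.0004] yaw -0.275
```

```bash
python3 -m crank '{"gripper":[1,1,1,1,1],"translation":[[0.06,-0.016,0],[0.12,-0.03,0],[0.18,-0.048,0],[0.24,-0.064,0],[0.30,-0.08,0]],"yaw":[-0.05,-0.1,-0.15,-0.2,-0.275]}'; python3 go.py 480 100 350 90 446 406 300 108
```

```text
time_s: 1.5
position: [446.9, -161.8, 350.4]
orientation: [[0.502, 0.865, 0.001], [0.865, -0.502, -0.0], [-0.0, 0.001, -1.0]]
contact_force: [1.1, -0.2, 0.0]
finger_gap: 0.997
t 1.50 pos [ 446.9 -161.8  350.4] yaw 59.9 tilt 0.05 F [ 1.1 -0.2  0. ] M [-0.12 -0.01  0.03] gap 0.997 q6 1
-> [480.0, 100.0, 350.0, 90.0] shift [0.243, -0.1028, 0.0003] yaw -0.526
-> [446.0, 406.0, 300.0, 108.0] shift [0.4906, -0.2858, 0.0502] yaw -0.84
```

```bash
python3 -m crank '{"gripper":[1,1,1,1,1],"translation":[[0.05,-0.03,0],[0.1,-0.06,0],[0.15,-0.09,0],[0.2,-0.12,0],[0.25,-0.145,0]],"yaw":[-0.17,-0.34,-0.5,-0.67,-0.84]}'; python3 -m crank '{"gripper":[1,1,1,1,1],"translation":[[0.06,0,0],[0.12,0,0.01],[0.18,0,0.03],[0.24,0,0.05],[0.28,0,0.05]],"yaw":[0,0,0,0,0]}';python3 -m crank '{"gripper":[1],"translation":[[0,0,0]],"yaw":[0]}'; python3 go.py  446 406 300 108; python3 -c "
from h import *
im,K,A,p=grab('wrist','w1.png'); print(K,A,p)"
```

```text
time_s: 2.12
position: [446.5, 127.2, 350.5]
orientation: [[-0.313, 0.95, 0.001], [0.95, 0.313, 0.0], [-0.0, 0.001, -1.0]]
contact_force: [1.8, -0.3, -0.1]
finger_gap: 1.0
time_s: 2.75
position: [359.0, 393.3, 297.8]
orientation: [[-0.309, 0.951, -0.003], [0.951, 0.309, -0.002], [-0.001, -0.004, -1.0]]
contact_force: [-0.4, 0.0, -0.3]
finger_gap: 1.0
time_s: 2.88
position: [359.6, 393.6, 299.4]
orientation: [[-0.311, 0.95, -0.001], [0.95, 0.311, -0.001], [-0.0, -0.002, -1.0]]
contact_force: [0.0, 0.2, -0.3]
finger_gap: 1.0
t 2.88 pos [359.6 393.6 299.4] yaw 108.1 tilt 0.09 F [ 0.   0.2 -0.3] M [ 0.04 -0.02  0.03] gap 1.000 q6 21
-> [446.0, 406.0, 300.0, 108.0] shift [-0.0151, 0.086, -0.0007] yaw 0.002
[[299.08508305   0.         279.81715536]
 [  0.         299.08508305 215.02866774]
 [  0.           0.           1.        ]] [[ 0.95074406  0.29816334  0.08476057]
 [ 0.30997319 -0.9131441  -0.26473473]
 [-0.00153558  0.27796848 -0.96058897]] [337.67835494 459.95927771 441.34730487]
```

View pics/w1.png

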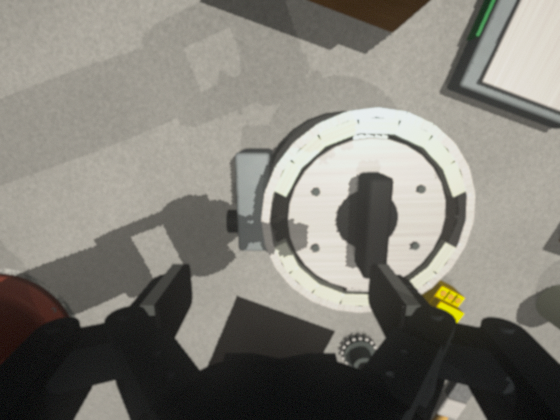

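Run:
```python
from h import *
im,K,A,p=grab('wrist')
b=cv2.cvtColor(im,cv2.COLOR_RGB2BGR)[90:330,240:490]
cv2.imwrite('pics/w1c.png',cv2.resize(b,None,fx=2.5,fy=2.5,interpolation=cv2.INTER_CUBIC))
# predicted overlay check: fit rim ellipse from rays: outer points
for uv in((369,108),(369,311),(263,210),(475,210)): print(ray(K,A,p,*uv,162.5).round(1))
```

```text
[407.7 499.4 162.5]
[487.1 309.4 162.5]
[346.2 381.6 162.5]
[541.2 444.8 162.5]
```

View pics/w1c.png

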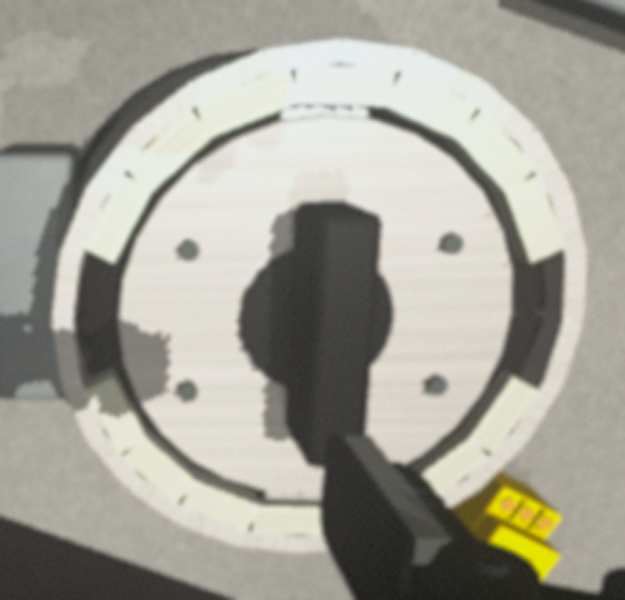

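The crop shows the bar's top face from about (355,210) to (342,455), the gaps left and right, and the control box at left. Measuring the bar at z=196.

```bash
python3 - <<'E'
from h import *
im,K,A,p=grab('wrist')
f=lambda x,y,z:ray(K,A,p,240+x/2.5-.3,90+y/2.5-.3,z)[:2]
a,b=f(355,215,196),f(342,450,196); d=a-b; print(a,b,(a+b)/2,np.hypot(*d),np.degrees(np.arctan2(d[1],d[0])))
# screw holes on lid disc z=158
h=[f(x,y,158) for x,y in((188,250),(451,243),(187,391),(435,385))]; print(np.mean(h,0),[x.round(1) for x in h])
# gaps
g=[f(x,y,162.5) for x,y in((108,255),(98,375),(558,258),(532,382))]; print([x.round(1) for x in g],np.mean(g,0))
E
python3 go.py 446 405 240 108
```

```text
[430.54811708 448.22599238] [459.90897252 368.10979071] [445.2285448  408.16789154] 85.32681643189369 110.12679309465013
[446.01029165 403.60404734] [array([388.7, 414.4]), array([484.1, 448.1]), array([408. , 359.3]), array([503.2, 392.7])]
[array([359.6, 404. ]), array([370.9, 356.4]), array([523.1, 455.4]), array([536.9, 406.8])] [447.62800611 405.64171466]
t 3.02 pos [361.3 391.3 300.4] yaw 107.9 tilt 0.02 F [-0.1 -0.3 -0.1] M [ 0.02 -0.08 -0.06] gap 1.000 q6 21
-> [446.0, 405.0, 240.0, 108.0] shift [-0.0129, 0.0848, 0.0604] yaw -0.003
```

Lid yaw comes out at about 19° (holes 19.3, bar 17.7 to 20) and its centre at about (446,405). Going above the bar, then down with a check.

```bash
python3 -m crank '{"gripper":[1,1,1,1],"translation":[[-0.007,0.043,0],[-0.013,0.085,0.03],[-0.013,0.085,0.06],[-0.013,0.085,0.06]],"yaw":[-0.01,-0.02,-0.02,-0.02]}' 80;  python3 go.py  446 405 165 109; python3 -c "
from h import *
im,K,A,p=grab('wrist','w2.png')"
```

```text
time_s: 3.52
position: [445.6, 403.2, 237.2]
orientation: [[-0.324, 0.946, -0.005], [0.946, 0.324, -0.004], [-0.002, -0.006, -1.0]]
contact_force: [0.5, 0.3, -0.3]
finger_gap: 0.997
t 3.52 pos [445.6 403.2 237.2] yaw 108.9 tilt 0.35 F [ 0.5  0.3 -0.3] M [ 0.01  0.05 -0.02] gap 0.997 q6 16
-> [446.0, 405.0, 165.0, 109.0] shift [0.0017, 0.0014, 0.0722] yaw -0.002
```

View pics/w2.png

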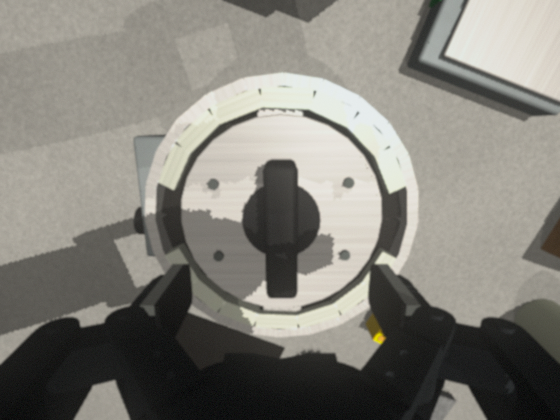

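The bar stands vertical at column 281, midway between the fingers (178 and 382), so it's well aligned. Descend and close.

```bash
python3 -m crank '{"gripper":[1,1,1,1],"translation":[[0.001,0.001,0.03],[0.001,0.001,0.055],[0.001,0.001,0.072],[0.001,0.001,0.072]],"yaw":[0,0,0,0]}' 80;  python3 go.py  446 405 165 109
```

```text
time_s: 4.08
position: [446.3, 406.4, 168.2]
orientation: [[-0.326, 0.945, -0.001], [0.945, 0.326, -0.0], [-0.0, -0.001, -1.0]]
contact_force: [-0.2, -0.4, 0.2]
finger_gap: 0.997
t 4.08 pos [446.3 406.4 168.2] yaw 109.0 tilt 0.04 F [-0.2 -0.4  0.2] M [ 0.01 -0.03  0.04] gap 0.997 q6 16
-> [446.0, 405.0, 165.0, 109.0] shift [-0.0012, -0.0007, 0.0032] yaw 0.0
```

```bash
python3 -m crank '{"gripper":[-1,-1,-1,-1,-1],"translation":[[0,0,0.002],[0,0,0.002],[0,0,0.002],[0,0,0.002],[0,0,0.002]],"yaw":[0,0,0,0,0]}' 80; python3 -m crank '{"gripper":[-1,-1,-1],"translation":[[0,0,0],[0,0,0],[0,0,0]],"yaw":[0,0,0]}'; python3 go.py  446 405 160 109
```

```text
time_s: 4.7
position: [446.4, 406.8, 167.0]
orientation: [[-0.326, 0.945, -0.0], [0.945, 0.326, 0.0], [0.0, -0.0, -1.0]]
contact_force: [-3.0, -0.5, 3.3]
finger_gap: 0.242
time_s: 5.08
position: [446.4, 406.9, 166.4]
orientation: [[-0.326, 0.945, -0.0], [0.945, 0.326, 0.0], [0.0, -0.0, -1.0]]
contact_force: [-3.8, -0.4, 4.4]
finger_gap: 0.245
t 5.08 pos [446.4 406.9 166.4] yaw 109.0 tilt 0.02 F [-3.8 -0.4  4.4] M [-0.19  0.59  0.27] gap 0.245 q6 16
-> [446.0, 405.0, 160.0, 109.0] shift [-0.0016, -0.001, 0.0064] yaw 0.001
```

```bash
python3 -m crank '{"gripper":[-1,-1,-1,-1],"translation":[[0,0,0.002],[0,0,0.004],[0,0,0.005],[0,0,0.005]],"yaw":[0,0,0,0]}'; python3 go.py  446 405 160 109
```

```text
time_s: 5.58
position: [446.5, 406.9, 162.5]
orientation: [[-0.326, 0.945, -0.0], [0.945, 0.326, 0.0], [0.0, -0.0, -1.0]]
contact_force: [-5.8, -2.5, 9.0]
finger_gap: 0.245
t 5.58 pos [446.5 406.9 162.5] yaw 109.0 tilt 0.01 F [-5.8 -2.5  9. ] M [-0.4   0.94  0.22] gap 0.245 q6 16
-> [446.0, 405.0, 160.0, 109.0] shift [-0.0016, -0.0011, 0.0025] yaw 0.001
```

```bash
python3 -m crank '{"gripper":[-1,-1,-1,-1,-1],"translation":[[0,0,0.001],[0,0,0.001],[0,0,0.001],[0,0,0.001],[0,0,0.001]],"yaw":[-0.08,-0.2,-0.32,-0.44,-0.56]}'; python3 go.py  446 405 160 199
```

```text
time_s: 6.2
position: [448.2, 407.5, 162.6]
orientation: [[-0.779, 0.627, 0.004], [0.627, 0.779, 0.003], [-0.001, 0.005, -1.0]]
contact_force: [-0.3, -0.5, 9.2]
finger_gap: 0.242
t 6.20 pos [448.2 407.5 162.6] yaw 141.2 tilt 0.27 F [-0.3 -0.5  9.2] M [-0.29  0.48 -0.57] gap 0.242 q6 -16
-> [446.0, 405.0, 160.0, 199.0] shift [0.0001, -0.0034, 0.0026] yaw -1.009
```

```bash
python3 -m crank '{"gripper":[-1,-1,-1,-1,-1],"translation":[[0,0,0],[0,0,0],[0,0,0],[0,0,0],[0,0,0]],"yaw":[-0.15,-0.3,-0.45,-0.6,-0.75]}';python3 -m crank '{"gripper":[-1,-1,-1],"translation":[[0,0,0],[0,0,0],[0,0,0]],"yaw":[-0.12,-0.24,-0.24]}'; python3 go.py  446 406 160 199
```

```text
time_s: 6.82
position: [448.2, 407.0, 162.5]
orientation: [[-0.997, -0.073, 0.004], [-0.073, 0.997, 0.001], [-0.004, 0.001, -1.0]]
contact_force: [-0.3, -2.2, 9.3]
finger_gap: 0.246
time_s: 7.2
position: [448.2, 406.8, 162.4]
orientation: [[-0.952, -0.306, 0.004], [-0.306, 0.952, 0.001], [-0.004, -0.0, -1.0]]
contact_force: [-0.8, -3.3, 8.7]
finger_gap: 0.246
t 7.20 pos [448.2 406.8 162.4] yaw -162.2 tilt 0.22 F [-0.8 -3.3  8.7] M [-0.53  0.31  0.21] gap 0.246 q6 -73
-> [446.0, 406.0, 160.0, 199.0] shift [0.0024, -0.0, 0.0024] yaw -0.021
```

```bash
python3 -m crank '{"gripper":[-1,-1,-1,-1],"translation":[[0,0,-0.006],[0,0,-0.012],[0,0,-0.02],[0,0,-0.02]],"yaw":[0,0,0,0]}'; python3 go.py  446 406 260 199; python3 -c "
from h import *
grab('scene','s2.png')"
```

```text
time_s: 7.7
position: [446.4, 406.8, 180.0]
orientation: [[-0.952, -0.306, -0.0], [-0.306, 0.952, -0.0], [0.0, 0.0, -1.0]]
contact_force: [0.1, -0.5, -3.5]
finger_gap: 0.241
t 7.70 pos [446.4 406.8 180. ] yaw -162.2 tilt 0.01 F [ 0.1 -0.5 -3.5] M [0.01 0.04 0.01] gap 0.241 q6 -73
-> [446.0, 406.0, 260.0, 199.0] shift [0.0006, -0.0006, -0.08] yaw -0.02
```

View pics/s2.png

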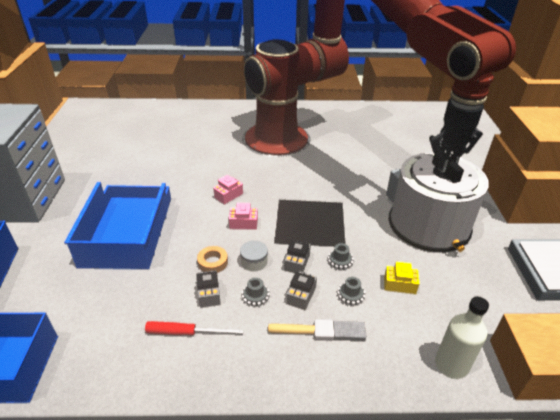

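Lid is free and held (F_z −3.5 N equals its weight, gap unchanged). Lift and carry it to the mat centre (435,90), lugs on the mat's diagonal so they fit on the mat.

```bash
python3 -m crank '{"gripper":[-1,-1,-1,-1,-1],"translation":[[0,0,-0.04],[0,0,-0.07],[0.02,-0.05,-0.07],[0.035,-0.1,-0.07],[0.05,-0.15,-0.07]],"yaw":[0,0,-0.05,-0.1,-0.2]}'; python3 go.py  435 90 250 221
```

```text
time_s: 8.38
position: [444.3, 247.2, 249.5]
orientation: [[-0.87, -0.493, -0.001], [-0.493, 0.87, -0.0], [0.001, -0.0, -1.0]]
contact_force: [1.4, -0.1, -3.0]
finger_gap: 0.245
t 8.38 pos [444.3 247.2 249.5] yaw -150.5 tilt 0.05 F [ 1.4 -0.1 -3. ] M [-0.03 -0.04  0.01] gap 0.245 q6 -99
-> [435.0, 90.0, 250.0, 221.0] shift [0.0855, -0.1322, -0.0004] yaw -0.201
```

```bash
python3 -m crank '{"gripper":[-1,-1,-1,-1,-1],"translation":[[0.03,-0.044,0],[0.057,-0.088,0.03],[0.0855,-0.132,0.08],[0.0855,-0.132,0.14],[0.0855,-0.132,0.14]],"yaw":[-0.07,-0.14,-0.2,-0.2,-0.2]}';python3 -m crank '{"gripper":[-1,-1],"translation":[[0,0,0.04],[0,0,0.07]],"yaw":[0,0]}'; python3 go.py  435 90 22 221;python3 -c "
from h import *
grab('top','t3.png')"
```

```text
time_s: 9.0
position: [429.9, 90.8, 104.3]
orientation: [[-0.759, -0.651, -0.012], [-0.651, 0.759, -0.0], [0.01, 0.008, -1.0]]
contact_force: [-1.1, 0.7, -2.9]
finger_gap: 0.243
time_s: 9.25
position: [436.6, 92.4, 41.6]
orientation: [[-0.757, -0.653, 0.003], [-0.653, 0.757, 0.0], [-0.003, -0.002, -1.0]]
contact_force: [-0.2, 0.8, -4.0]
finger_gap: 0.244
t 9.25 pos [436.6  92.4  41.6] yaw -139.2 tilt 0.20 F [-0.2  0.8 -4. ] M [0.02 0.01 0.05] gap 0.244 q6 -128
-> [435.0, 90.0, 22.0, 221.0] shift [0.0028, -0.0007, 0.0196] yaw -0.003
```

View pics/t3.png

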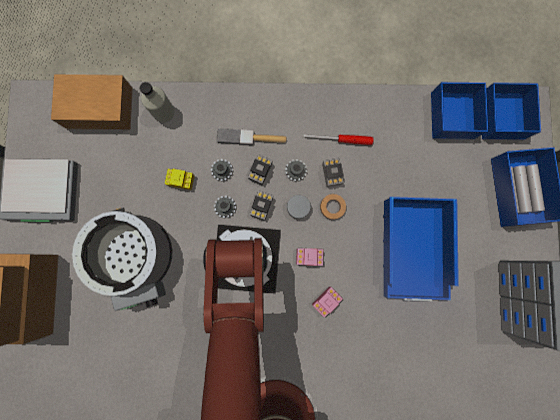

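The top view shows the lid over the mat and the open basket at (126,257). Lower until contact.

```bash
python3 -m crank '{"gripper":[-1,-1,-1,-1],"translation":[[0.003,-0.001,0.012],[0.003,-0.001,0.018],[0.003,-0.001,0.021],[0.003,-0.001,0.0225]],"yaw":[0,0,0,0]}';python3 -m crank '{"gripper":[-1,-1],"translation":[[0,0,0.001],[0,0,0.001]],"yaw":[0,0]}'; python3 go.py  435 90 19 221
```

```text
time_s: 9.8
position: [434.2, 89.1, 19.6]
orientation: [[-0.757, -0.653, 0.001], [-0.653, 0.757, 0.0], [-0.0, -0.0, -1.0]]
contact_force: [-7.4, -0.0, 13.7]
finger_gap: 0.244
time_s: 10.05
position: [434.2, 89.1, 19.6]
orientation: [[-0.757, -0.653, -0.0], [-0.653, 0.757, -0.0], [0.0, 0.0, -1.0]]
contact_force: [-8.8, -0.7, 13.2]
finger_gap: 0.245
t 10.05 pos [434.2  89.1  19.6] yaw -139.2 tilt 0.01 F [-8.8 -0.7 13.2] M [-0.07  1.34  0.02] gap 0.245 q6 -129
-> [435.0, 90.0, 19.0, 221.0] shift [-0.0012, 0.0002, 0.0006] yaw -0.004
```

Contact at z 19.6, as expected. Release and lift.

```bash
python3 -m crank '{"gripper":[0.2,1,1,1],"translation":[[0,0,-0.001],[0,0,-0.001],[0,0,-0.001],[0,0,-0.03]],"yaw":[0,0,0,0]}';python3 -m crank '{"gripper":[1,1,1,1,1],"translation":[[0,0,-0.06],[0,0,-0.12],[0,0,-0.18],[0,0,-0.23],[0,0,-0.23]],"yaw":[0,0,0,0,0]}'; python3 go.py  540 152 190 170; python3 -c "
from h import *
im,K,A,p=grab('wrist','w3.png')"
```

```text
time_s: 10.55
position: [431.0, 88.9, 44.8]
orientation: [[-0.758, -0.653, -0.006], [-0.653, 0.758, -0.0], [0.005, 0.004, -1.0]]
contact_force: [1.4, 0.1, -0.7]
finger_gap: 0.999
time_s: 11.18
position: [435.6, 89.1, 282.5]
orientation: [[-0.758, -0.653, 0.01], [-0.653, 0.758, 0.0], [-0.008, -0.006, -1.0]]
contact_force: [-1.1, -0.1, -0.0]
finger_gap: 0.998
t 11.18 pos [435.6  89.1 282.5] yaw -139.2 tilt 0.59 F [-1.1 -0.1 -0. ] M [-0.06 -0.01 -0.01] gap 0.998 q6 -129
-> [540.0, 152.0, 190.0, 170.0] shift [-0.1194, -0.0199, 0.0936] yaw 0.886
```

View pics/w3.png

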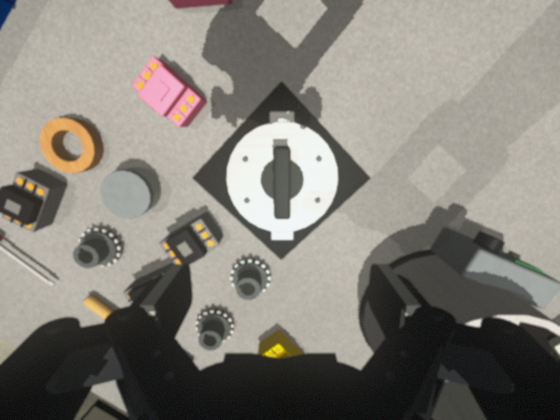

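The lid lies flat, grip up, inside the mat (pixel 283,180). Next is sprocket C at (582,151), approached with tool yaw 130.

```bash
python3 go.py 582 151 130 130
```

```text
t 11.22 pos [434.4  89.  279.3] yaw -139.3 tilt 0.28 F [-0.8  0.3 -0.4] M [ 0.02  0.01 -0.02] gap 0.999 q6 -129
-> [582.0, 151.0, 130.0, 130.0] shift [-0.1518, -0.049, 0.15] yaw 1.584
```

```bash
python3 -m crank '{"gripper":[0.5,0.5,0.5,0.5,0.5],"translation":[[-0.05,-0.015,0],[-0.1,-0.03,0.03],[-0.152,-0.049,0.07],[-0.152,-0.049,0.12],[-0.152,-0.049,0.15]],"yaw":[0.17,0.35,0.53,0.7,0.88]}' 60;python3 -m crank '{"gripper":[0.5,0.5,0.5,0.5,0.5],"translation":[[0,0,0],[0,0,0],[0,0,0],[0,0,0],[0,0,0]],"yaw":[0.18,0.36,0.53,0.7,0.7]}'; python3 go.py  582 151 24 130; python3 -c "
from h import *
im,K,A,p=grab('wrist','w4.png')"
```

```text
time_s: 11.85
position: [577.5, 150.9, 120.1]
orientation: [[-0.985, 0.173, -0.009], [0.173, 0.985, -0.001], [0.009, -0.003, -1.0]]
contact_force: [0.3, -0.6, -0.0]
finger_gap: 0.753
time_s: 12.48
position: [578.9, 150.9, 124.4]
orientation: [[-0.647, 0.762, -0.004], [0.762, 0.647, -0.0], [0.002, -0.003, -1.0]]
contact_force: [-0.1, -0.3, 0.3]
finger_gap: 0.751
t 12.47 pos [578.9 150.9 124.4] yaw 130.3 tilt 0.22 F [-0.1 -0.3  0.3] M [-0.01 -0.01 -0.02] gap 0.751 q6 -33
-> [582.0, 151.0, 24.0, 130.0] shift [-0.0021, 0.0027, 0.1004] yaw 0.006
```

View pics/w4.png

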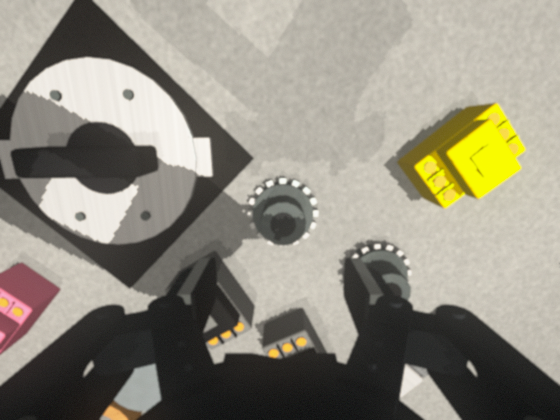

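Sprocket C is at (283,211), dark with teeth. The yellow block at (465,155) is the decoy.

```bash
python3 - <<'E'
from h import *
im,K,A,p=grab('wrist')
print(ray(K,A,p,283,211,12),ray(K,A,p,282,222,46))
E
python3 go.py 582.5 151.5 24 130
```

```text
[580.40243031 152.30997299  12.        ] [579.32741988 151.98747459  46.        ]
t 12.57 pos [579.4 150.9 125.2] yaw 130.4 tilt 0.14 F [ 0.5 -0.8  0.4] M [-0.02 -0.    0.04] gap 0.748 q6 -33
-> [582.5, 151.5, 24.0, 130.0] shift [-0.0017, 0.0029, 0.1012] yaw 0.006
```

```bash
python3 -m crank '{"gripper":[0.5,0.5,0.5,0.5],"translation":[[0,0.001,0.05],[0,0.001,0.09],[0,0.001,0.103],[0,0.001,0.105]],"yaw":[0,0,0,0]}' 60; python3 go.py  581 151.5 24 130; python3 -m crank '{"gripper":[-1,-1,-1,-1,-1],"translation":[[0,0,0],[0,0,0],[0,0,0],[0,0,0],[0,0,0]],"yaw":[0,0,0,0,0]}'; python3 go.py 446.5 406.5 260 130
```

```text
time_s: 13.08
position: [580.8, 151.7, 21.3]
orientation: [[-0.646, 0.763, -0.001], [0.763, 0.646, -0.0], [0.001, -0.001, -1.0]]
contact_force: [0.2, 0.5, 0.0]
finger_gap: 0.75
t 13.07 pos [580.8 151.7  21.3] yaw 130.3 tilt 0.07 F [0.2 0.5 0. ] M [ 0.05 -0.01  0.05] gap 0.750 q6 -33
-> [581.0, 151.5, 24.0, 130.0] shift [-0.0002, 0.0, -0.0027] yaw 0.005
time_s: 13.7
position: [582.8, 151.8, 24.3]
orientation: [[-0.646, 0.763, 0.003], [0.763, 0.646, -0.0], [-0.002, 0.003, -1.0]]
contact_force: [-1.1, -1.0, 6.7]
finger_gap: 0.401
t 13.70 pos [582.8 151.8  24.3] yaw 130.2 tilt 0.20 F [-1.1 -1.   6.7] M [-0.21  0.3   0.04] gap 0.401 q6 -33
-> [446.5, 406.5, 260.0, 130.0] shift [0.282, 0.0611, -0.2361] yaw 0.004
```

```bash
python3 -m crank '{"gripper":[-1,-1,-1,-1,-1],"translation":[[0,0,-0.05],[0,0,-0.11],[0,0,-0.17],[0,0,-0.22],[0.05,0,-0.22]],"yaw":[0,0,0,0,0]}'; python3 go.py 421.4 436.4 245 130
```

```text
time_s: 14.32
position: [552.5, 189.3, 248.3]
orientation: [[-0.643, 0.766, 0.012], [0.766, 0.643, 0.002], [-0.006, 0.01, -1.0]]
contact_force: [-0.6, 1.4, -4.9]
finger_gap: 0.401
t 14.32 pos [552.5 189.3 248.3] yaw 130.0 tilt 0.67 F [-0.6  1.4 -4.9] M [ 0.1   0.04 -0.02] gap 0.401 q6 -28
-> [421.4, 436.4, 245.0, 130.0] shift [0.2736, 0.0584, 0.0022] yaw -0.0
```

```bash
python3 -m crank '{"gripper":[-1,-1,-1,-1,-1],"translation":[[0.06,0.013,0],[0.12,0.026,0],[0.18,0.04,0],[0.235,0.05,0],[0.2735,0.058,0.01]],"yaw":[0,0,0,0,0]}'; python3 -m crank '{"gripper":[-1,-1],"translation":[[0,0,0],[0,0,0]],"yaw":[0,0]}'; python3 go.py 421.4 436.4 100 130; python3 -c "
from h import *
im,K,A,p=grab('wrist','w5.png')"
```

```text
time_s: 14.95
position: [414.9, 438.2, 231.8]
orientation: [[-0.647, 0.762, 0.0], [0.762, 0.647, 0.001], [0.0, 0.001, -1.0]]
contact_force: [0.4, 0.8, -5.2]
finger_gap: 0.401
time_s: 15.2
position: [416.2, 435.7, 230.9]
orientation: [[-0.646, 0.763, -0.001], [0.763, 0.646, -0.001], [-0.0, -0.001, -1.0]]
contact_force: [0.2, -0.3, -5.3]
finger_gap: 0.398
t 15.20 pos [416.2 435.7 230.9] yaw 130.2 tilt 0.09 F [ 0.2 -0.3 -5.3] M [-0.05 -0.04  0.05] gap 0.398 q6 -1
-> [421.4, 436.4, 100.0, 130.0] shift [-0.0028, 0.0046, 0.1309] yaw 0.004
```

View pics/w5.png

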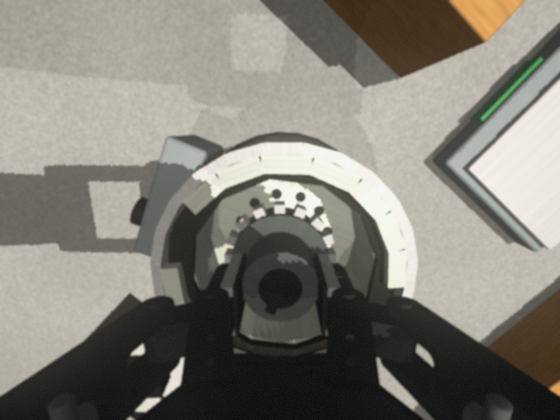

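The sprocket is held over the tub mouth, collar visible from columns 152 to 418. Checking the washer centre against the rim, then lowering.

```bash
python3 - <<'E'
from h import *
im,K,A,p=grab('wrist')
c=np.array([446.5,406.5])
P=[proj(K,A,p,[c[0]+103*np.cos(t),c[1]+103*np.sin(t),162.5]) for t in np.radians(np.arange(0,360,3))]
P=np.array(P); print(P[:,0].min(),P[:,0].max(),P[:,1].min())
E
python3 go.py 421.4 436.4 100 130
```

```text
153.15571465845431 419.1070014448014 141.3333352943688
t 15.30 pos [417.  435.4 231.7] yaw 130.2 tilt 0.02 F [-0.5  0.7 -4.9] M [ 0.03 -0.03  0.05] gap 0.398 q6 -1
-> [421.4, 436.4, 100.0, 130.0] shift [-0.002, 0.004, 0.1317] yaw 0.003
```

```bash
python3 -m crank '{"gripper":[-1,-1,-1,-1,-1],"translation":[[-0.002,0.004,0],[-0.002,0.004,0.05],[-0.002,0.004,0.1],[-0.002,0.004,0.128],[-0.002,0.004,0.132]],"yaw":[0,0,0,0,0]}'; python3 -m crank '{"gripper":[-1,-1],"translation":[[0,0,0.004],[0,0,0.005]],"yaw":[0,0]}'; python3 go.py 421.4 436.4 94 130
```

```text
time_s: 15.92
position: [420.0, 435.5, 96.9]
orientation: [[-0.645, 0.764, -0.004], [0.764, 0.645, -0.003], [0.0, -0.005, -1.0]]
contact_force: [-0.2, -0.2, -5.5]
finger_gap: 0.401
time_s: 16.18
position: [422.2, 438.0, 96.9]
orientation: [[-0.645, 0.764, 0.003], [0.764, 0.645, 0.002], [-0.0, 0.003, -1.0]]
contact_force: [-0.3, -0.0, -3.8]
finger_gap: 0.394
t 16.18 pos [422.2 438.   96.9] yaw 130.2 tilt 0.20 F [-0.3 -0.  -3.8] M [0.01 0.03 0.03] gap 0.394 q6 -1
-> [421.4, 436.4, 94.0, 130.0] shift [-0.0007, -0.0016, 0.0029] yaw 0.004
```

```bash
python3 -m crank '{"gripper":[-1,-1,-1],"translation":[[0,-0.001,0.002],[0,-0.001,0.004],[0,-0.001,0.004]],"yaw":[0,0,0]}'; python3 go.py 421.4 436.4 94 130
```

```text
time_s: 16.55
position: [421.0, 437.4, 94.3]
orientation: [[-0.646, 0.763, 0.002], [0.763, 0.646, 0.001], [-0.0, 0.002, -1.0]]
contact_force: [-2.9, -3.0, 6.8]
finger_gap: 0.401
t 16.55 pos [421.  437.4  94.3] yaw 130.2 tilt 0.14 F [-2.9 -3.   6.8] M [-0.62  0.67  0.03] gap 0.401 q6 -1
-> [421.4, 436.4, 94.0, 130.0] shift [-0.001, -0.0003, 0.0003] yaw 0.004
```

```bash
python3 -m crank '{"gripper":[0.1,0.1,0.1],"translation":[[0,0,-0.001],[0,0,-0.001],[0,0,-0.001]],"yaw":[0,0,0]}'; python3 -m crank '{"gripper":[0.1,0.1,0.1,0.1,0.1],"translation":[[0,0,-0.04],[0,0,-0.09],[0,0,-0.15],[0,0,-0.16],[-0.05,0,-0.16]],"yaw":[0,0,0,0,0]}'; python3 go.py 620 250 250 70 688.5 163 130 70; python3 -c "
from h import *
im,K,A,p=grab('wrist','w6.png');grab('top','t6.png')"
```

```text
time_s: 16.92
position: [422.4, 435.7, 94.1]
orientation: [[-0.645, 0.765, 0.004], [0.765, 0.645, -0.001], [-0.004, 0.003, -1.0]]
contact_force: [2.0, -8.9, 2.5]
finger_gap: 0.547
time_s: 17.55
position: [452.5, 400.5, 255.1]
orientation: [[-0.649, 0.76, 0.005], [0.76, 0.649, 0.004], [0.0, 0.006, -1.0]]
contact_force: [0.9, -0.1, -0.8]
finger_gap: 0.551
t 17.55 pos [452.5 400.5 255.1] yaw 130.5 tilt 0.35 F [ 0.9 -0.1 -0.8] M [ 0.    0.   -0.04] gap 0.551 q6 -6
-> [620.0, 250.0, 250.0, 70.0] shift [-0.2233, 0.0296, 0.0052] yaw 1.056
-> [688.5, 163.0, 130.0, 70.0] shift [-0.3339, 0.0245, 0.1252] yaw 1.056
```

View pics/w6.png

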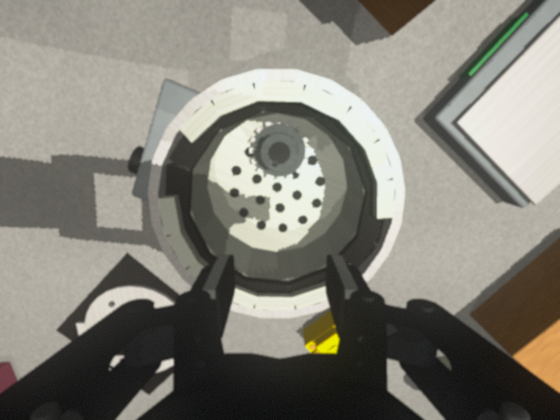

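View pics/t6.png

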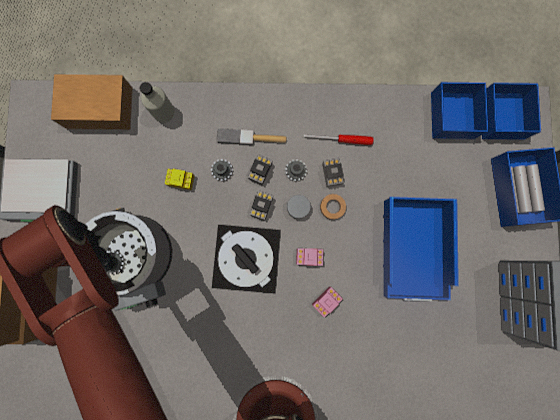

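The first sprocket sits in the basket at (281,150), and the others on the bench are unmoved. Next sprocket A.

```bash
python3 -m crank '{"gripper":[0.5,0.5,0.5,0.5,0.5],"translation":[[-0.06,0.004,0],[-0.12,0.009,0],[-0.18,0.013,0],[-0.24,0.018,0],[-0.3,0.022,0.04]],"yaw":[0.17,0.34,0.51,0.68,0.85]}' 60;python3 go.py 688.5 163 125 70
```

```text
time_s: 18.27
position: [660.8, 188.6, 220.8]
orientation: [[0.153, 0.988, 0.008], [0.988, -0.154, 0.002], [0.003, 0.008, -1.0]]
contact_force: [1.0, 0.5, -0.7]
finger_gap: 0.749
t 18.27 pos [660.8 188.6 220.8] yaw 81.2 tilt 0.47 F [ 1.   0.5 -0.7] M [ 0.01  0.02 -0.  ] gap 0.749 q6 19
-> [688.5, 163.0, 125.0, 70.0] shift [-0.0213, 0.0306, 0.096] yaw 0.195
```

```bash
python3 -m crank '{"gripper":[0.5,0.5,0.5,0.5],"translation":[[-0.02,0.028,0.05],[-0.02,0.028,0.096],[-0.02,0.028,0.096],[-0.02,0.028,0.096]],"yaw":[0.15,0.195,0.195,0.195]}' 60;python3 go.py 688.5 163 24 70;python3 -c "
from h import *
im,K,A,p=grab('wrist','w7.png')
for t in((688.5,163,9),(688.5,163,46)): print(proj(K,A,p,t))"
```

```text
time_s: 18.77
position: [682.8, 166.3, 123.1]
orientation: [[0.335, 0.942, 0.002], [0.942, -0.335, 0.001], [0.001, 0.002, -1.0]]
contact_force: [-0.6, -0.1, 0.9]
finger_gap: 0.75
t 18.77 pos [682.8 166.3 123.1] yaw 70.4 tilt 0.14 F [-0.6 -0.1  0.9] M [-0.01 -0.01  0.01] gap 0.750 q6 27
-> [688.5, 163.0, 24.0, 70.0] shift [-0.0013, 0.0063, 0.0991] yaw 0.007
[286.80388021 211.85296965]
[287.99925326 224.64521147]
```

View pics/w7.png

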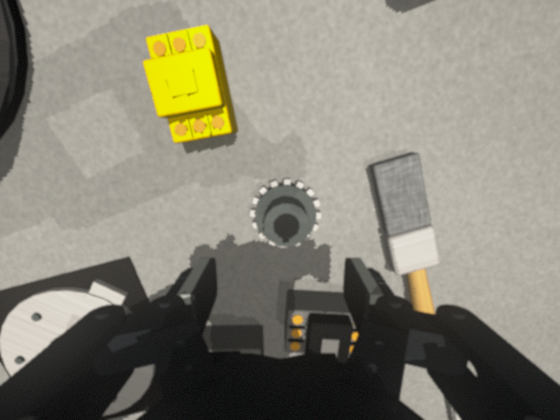

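Sprocket A at (286,213) matches the prediction (287,212). Descend and grip.

```bash
python3 -m crank '{"gripper":[0.5,0.5,0.5,0.5,0.5],"translation":[[0,0.005,0.05],[-0.001,0.0055,0.085],[-0.001,0.0055,0.099],[-0.001,0.0055,0.1],[-0.001,0.0055,0.1]],"yaw":[0,0,0,0,0]}' 60; python3 go.py  688.5 163 24 70; python3 -m crank '{"gripper":[-1,-1,-1,-1,-1],"translation":[[0,0,0],[0,0,0],[0,0,0],[0,0,0],[0,0,0]],"yaw":[0,0,0,0,0]}'; python3 go.py 446.5 406.5 260 70
```

```text
time_s: 19.45
position: [688.7, 163.2, 24.1]
orientation: [[0.336, 0.942, 0.004], [0.942, -0.336, 0.001], [0.002, 0.004, -1.0]]
contact_force: [-0.2, 1.0, 0.2]
finger_gap: 0.751
t 19.45 pos [688.7 163.2  24.1] yaw 70.4 tilt 0.25 F [-0.2  1.   0.2] M [-0.01  0.03  0.  ] gap 0.751 q6 27
-> [688.5, 163.0, 24.0, 70.0] shift [-0.0002, -0.0002, 0.0001] yaw 0.006
time_s: 20.08
position: [688.0, 162.9, 23.3]
orientation: [[0.336, 0.942, 0.002], [0.942, -0.336, 0.0], [0.001, 0.002, -1.0]]
contact_force: [-1.5, 0.3, 5.9]
finger_gap: 0.4
t 20.07 pos [688.  162.9  23.3] yaw 70.3 tilt 0.15 F [-1.5  0.3  5.9] M [0.01 0.25 0.04] gap 0.400 q6 27
-> [446.5, 406.5, 260.0, 70.0] shift [0.1485, -0.3089, -0.2372] yaw 0.006
```

```bash
python3 -m crank '{"gripper":[-1,-1,-1,-1,-1],"translation":[[0,0,-0.05],[0,0,-0.11],[0,0,-0.17],[0,0,-0.215],[0.02,-0.045,-0.215]],"yaw":[0,0,0,0,0]}'; python3 go.py 433.2 369.9 240 70
```

```text
time_s: 20.7
position: [654.7, 195.4, 242.1]
orientation: [[0.34, 0.94, 0.01], [0.94, -0.34, 0.001], [0.005, 0.009, -1.0]]
contact_force: [-1.1, 1.4, -3.3]
finger_gap: 0.402
t 20.70 pos [654.7 195.4 242.1] yaw 70.1 tilt 0.59 F [-1.1  1.4 -3.3] M [ 0.11 -0.01  0.02] gap 0.402 q6 30
-> [433.2, 369.9, 240.0, 70.0] shift [0.0888, -0.2677, 0.0] yaw 0.002
```

```bash
python3 -m crank '{"gripper":[-1,-1,-1,-1,-1],"translation":[[0.02,-0.056,0],[0.038,-0.112,0],[0.056,-0.168,0],[0.074,-0.222,0],[0.088,-0.266,0.01]],"yaw":[0,0,0,0,0]}'; python3 -m crank '{"gripper":[-1,-1],"translation":[[0,0,0],[0,0,0]],"yaw":[0,0]}'; python3 go.py 433.2 369.9 100 70; python3 -c "
from h import *
im,K,A,p=grab('wrist','w8.png')"
```

```text
time_s: 21.32
position: [428.4, 370.0, 225.9]
orientation: [[0.336, 0.942, 0.0], [0.942, -0.336, 0.0], [0.0, 0.0, -1.0]]
contact_force: [0.2, 0.5, -3.7]
finger_gap: 0.397
time_s: 21.58
position: [430.2, 368.6, 225.4]
orientation: [[0.336, 0.942, -0.001], [0.942, -0.336, -0.001], [-0.001, -0.0, -1.0]]
contact_force: [0.7, 0.0, -3.4]
finger_gap: 0.402
t 21.57 pos [430.2 368.6 225.4] yaw 70.4 tilt 0.07 F [ 0.7  0.  -3.4] M [ 0.02 -0.01 -0.03] gap 0.402 q6 53
-> [433.2, 369.9, 100.0, 70.0] shift [0.0024, 0.0025, 0.1254] yaw 0.006
```

View pics/w8.png

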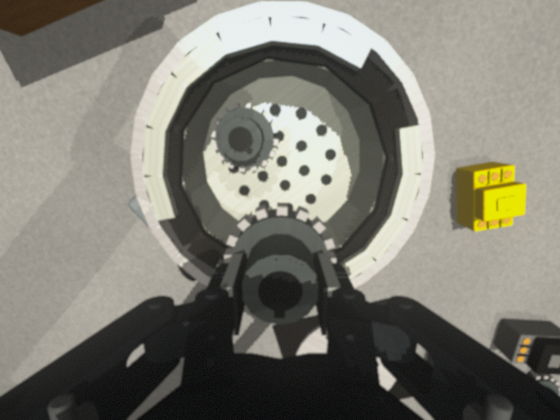

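The first sprocket's hub is at (240,138), and the held one at (280,285). Checking the first one's position before lowering.

```bash
python3 - <<'E'
from h import *
im,K,A,p=grab('wrist')
print(ray(K,A,p,240.5,138.5,116))
E
python3 go.py 433.2 369.9 100 70
```

```text
[421.54088264 437.48696043 116.        ]
t 21.68 pos [431.1 368.3 226.1] yaw 70.3 tilt 0.02 F [ 0.7 -0.  -4.1] M [-0.01 -0.02 -0.02] gap 0.395 q6 53
-> [433.2, 369.9, 100.0, 70.0] shift [0.0022, 0.0014, 0.1261] yaw 0.005
```

```bash
python3 -m crank '{"gripper":[-1,-1,-1,-1,-1],"translation":[[0.002,0.001,0],[0.002,0.001,0.05],[0.002,0.001,0.1],[0.002,0.001,0.122],[0.002,0.001,0.126]],"yaw":[0,0,0,0,0]}'; python3 -m crank '{"gripper":[-1,-1],"translation":[[0,0,0.004],[0,0,0.006]],"yaw":[0,0]}'; python3 go.py 433.2 369.9 93.5 70
```

```text
time_s: 22.3
position: [431.4, 369.3, 97.9]
orientation: [[0.337, 0.941, -0.004], [0.941, -0.337, -0.002], [-0.003, -0.003, -1.0]]
contact_force: [0.1, 0.7, -3.2]
finger_gap: 0.402
time_s: 22.55
position: [433.2, 371.1, 95.8]
orientation: [[0.337, 0.942, 0.003], [0.942, -0.337, 0.002], [0.002, 0.002, -1.0]]
contact_force: [-0.3, 0.4, -3.5]
finger_gap: 0.396
t 22.55 pos [433.2 371.1  95.8] yaw 70.3 tilt 0.17 F [-0.3  0.4 -3.5] M [-0.01  0.    0.02] gap 0.396 q6 53
-> [433.2, 369.9, 93.5, 70.0] shift [-0.0011, 0.0004, 0.0023] yaw 0.006
```

```bash
python3 -m crank '{"gripper":[-1,-1,-1],"translation":[[-0.001,0,0.002],[-0.001,0,0.003],[-0.001,0,0.003]],"yaw":[0,0,0]}'; python3 go.py 433.2 369.9 93.5 70
```

```text
time_s: 22.92
position: [432.4, 370.1, 93.3]
orientation: [[0.336, 0.942, 0.002], [0.942, -0.336, 0.001], [0.001, 0.001, -1.0]]
contact_force: [-3.5, -1.8, 5.2]
finger_gap: 0.405
t 22.93 pos [432.4 370.1  93.3] yaw 70.4 tilt 0.12 F [-3.5 -1.8  5.2] M [-0.34  0.48 -0.  ] gap 0.405 q6 53
-> [433.2, 369.9, 93.5, 70.0] shift [0.0001, 0.0008, -0.0002] yaw 0.006
```

Contact. Release, lift, head for sprocket B (691,−48.5) at yaw 190.

```bash
python3 -m crank '{"gripper":[0.1,0.1,0.1],"translation":[[0,0,-0.001],[0,0,-0.001],[0,0,-0.001]],"yaw":[0,0,0]}'; python3 -m crank '{"gripper":[0.1,0.1,0.1,0.1],"translation":[[0,0,-0.04],[0,0,-0.09],[0,0,-0.15],[0,0,-0.16]],"yaw":[0,0,0,0]}'; python3 go.py 691 -48.5 250 10;  python3 -c "
from h import *
im,K,A,p=grab('wrist','w9.png');grab('scene','s9.png')"
```

```text
time_s: 23.3
position: [431.9, 371.0, 93.2]
orientation: [[0.336, 0.942, 0.001], [0.942, -0.336, 0.003], [0.003, 0.0, -1.0]]
contact_force: [-1.9, 4.5, 2.1]
finger_gap: 0.543
time_s: 23.8
position: [434.0, 370.9, 258.8]
orientation: [[0.336, 0.942, 0.009], [0.942, -0.336, 0.005], [0.008, 0.007, -1.0]]
contact_force: [-0.0, -0.3, 0.3]
finger_gap: 0.545
t 23.80 pos [434.  370.9 258.8] yaw 70.3 tilt 0.62 F [-0.  -0.3  0.3] M [-0.01 -0.03  0.03] gap 0.545 q6 53
-> [691.0, -48.5, 250.0, 10.0] shift [-0.3086, 0.383, 0.009] yaw 1.053
```

View pics/w9.png

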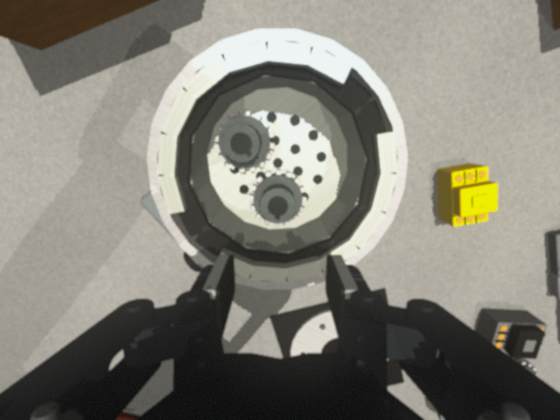

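View pics/s9.png

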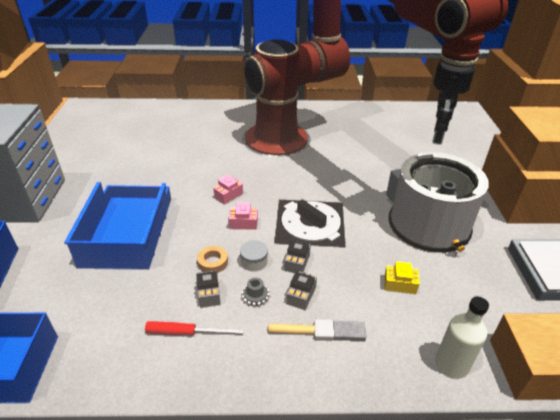

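Two sprockets are in the basket, and the third is still at scene (256,290). Going there at yaw 10.

```bash
python3 -m crank '{"gripper":[0.5,0.5,0.5,0.5,0.5],"translation":[[-0.038,0.047,0],[-0.076,0.094,0],[-0.115,0.141,0],[-0.155,0.19,0],[-0.19,0.235,0]],"yaw":[0.17,0.35,0.52,0.7,0.87]}' 60;python3 go.py 691 -48.5 180 10
```

```text
time_s: 24.52
position: [588.7, 109.4, 249.0]
orientation: [[0.939, 0.344, -0.004], [0.344, -0.939, -0.001], [-0.004, -0.001, -1.0]]
contact_force: [-0.3, 0.4, -0.7]
finger_gap: 0.751
t 24.52 pos [588.7 109.4 249. ] yaw 20.1 tilt 0.25 F [-0.3  0.4 -0.7] M [-0.   -0.01  0.01] gap 0.751 q6 73
-> [691.0, -48.5, 180.0, 10.0] shift [0.042, 0.1835, 0.0686] yaw 0.177
```

```bash
python3 -m crank '{"gripper":[0.5,0.5,0.5,0.5,0.5],"translation":[[0.013,0.06,0],[0.026,0.12,0.02],[0.038,0.18,0.07],[0.041,0.184,0.12],[0.041,0.184,0.124]],"yaw":[0.06,0.12,0.177,0.177,0.177]}' 60;python3 go.py 691 -48.5 24 10;python3 -c "
from h import *
im,K,A,p=grab('wrist','w10.png')
for t in((691,-48.5,9),(691,-48.5,46)): print(proj(K,A,p,t))"
```

```text
time_s: 25.15
position: [686.6, -46.8, 118.2]
orientation: [[0.984, 0.178, -0.016], [0.178, -0.984, 0.003], [-0.015, -0.005, -1.0]]
contact_force: [0.5, -0.2, -0.3]
finger_gap: 0.75
t 25.15 pos [686.6 -46.8 118.2] yaw 10.2 tilt 0.93 F [ 0.5 -0.2 -0.3] M [-0.02 -0.05  0.01] gap 0.750 q6 70
-> [691.0, -48.5, 24.0, 10.0] shift [0.0054, 0.0029, 0.0942] yaw 0.004
[282.53298667 206.14393176]
[282.71407197 219.16648954]
```

View pics/w10.png

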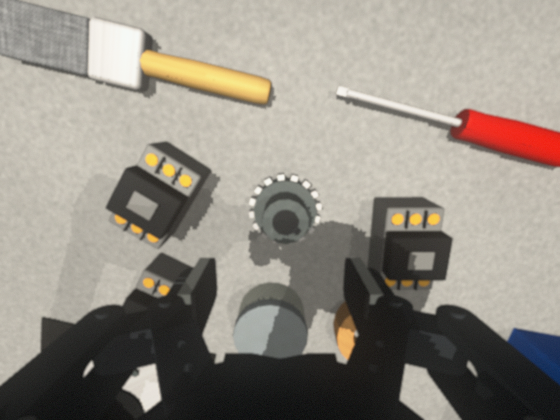

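```bash
python3 -m crank '{"gripper":[0.5,0.5,0.5,0.5],"translation":[[0,0.003,0],[0,0.003,0],[0,0.003,0],[0,0.003,0]],"yaw":[0,0,0,0]}' 60;python3 go.py 691 -50 24 10;python3 -c "
from h import *
im,K,A,p=grab('wrist','w11.png')
for t in((691,-50,9),(691,-50,46)): print(proj(K,A,p,t))
b=cv2.cvtColor(im,cv2.COLOR_RGB2BGR)[150:270,220:350];cv2.imwrite('pics/w11c.png',cv2.resize(b,None,fx=4,fy=4))"
```

```text
time_s: 25.7
position: [692.8, -49.0, 129.5]
orientation: [[0.984, 0.18, 0.002], [0.18, -0.984, -0.0], [0.002, 0.001, -1.0]]
contact_force: [0.7, 0.5, -0.3]
finger_gap: 0.752
t 25.70 pos [692.8 -49.  129.5] yaw 10.4 tilt 0.11 F [ 0.7  0.5 -0.3] M [-0.02 -0.01  0.02] gap 0.752 q6 69
-> [691.0, -50.0, 24.0, 10.0] shift [-0.0022, 0.0005, 0.1055] yaw 0.007
[279.68376459 211.39876456]
[279.71504395 223.73103821]
```

View pics/w11c.png

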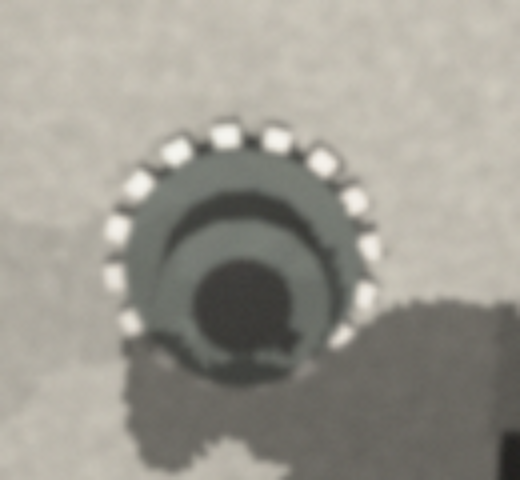

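The disc centre is at (280,212), as predicted. Descend and grip.

```bash
python3 -m crank '{"gripper":[0.5,0.5,0.5,0.5,0.5],"translation":[[-0.002,0.0005,0.05],[-0.002,0.0005,0.09],[-0.002,0.0005,0.104],[-0.002,0.0005,0.105],[-0.002,0.0005,0.105]],"yaw":[0,0,0,0,0]}' 60; python3 go.py  691 -50 24 10; python3 -m crank '{"gripper":[-1,-1,-1,-1,-1],"translation":[[0,0,0],[0,0,0],[0,0,0],[0,0,0],[0,0,0]],"yaw":[0,0,0,0,0]}'; python3 go.py 484.9 413.3 250 10
```

```text
time_s: 26.38
position: [692.2, -50.5, 25.5]
orientation: [[0.984, 0.18, 0.004], [0.18, -0.984, -0.001], [0.003, 0.001, -1.0]]
contact_force: [-0.3, -0.4, -0.4]
finger_gap: 0.749
t 26.38 pos [692.2 -50.5  25.5] yaw 10.4 tilt 0.21 F [-0.3 -0.4 -0.4] M [ 0.03  0.02 -0.01] gap 0.749 q6 69
-> [691.0, -50.0, 24.0, 10.0] shift [-0.0011, -0.0007, 0.0015] yaw 0.006
time_s: 27.0
position: [691.9, -50.2, 25.5]
orientation: [[0.984, 0.18, 0.003], [0.18, -0.984, -0.0], [0.003, 0.001, -1.0]]
contact_force: [-0.5, 1.3, 6.8]
finger_gap: 0.4
t 27.00 pos [691.9 -50.2  25.5] yaw 10.4 tilt 0.18 F [-0.5  1.3  6.8] M [ 0.23  0.14 -0.  ] gap 0.400 q6 69
-> [484.9, 413.3, 250.0, 10.0] shift [-0.1197, -0.493, -0.2252] yaw 0.006
```

```bash
python3 -m crank '{"gripper":[-1,-1,-1,-1,-1],"translation":[[0,0,-0.05],[0,0,-0.11],[0,0,-0.17],[-0.012,-0.05,-0.215],[-0.024,-0.1,-0.215]],"yaw":[0,0,0,0,0]}'; python3 -m crank '{"gripper":[-1,-1,-1,-1,-1],"translation":[[-0.014,-0.058,0],[-0.028,-0.116,0],[-0.042,-0.174,0],[-0.056,-0.232,0],[-0.07,-0.29,0]],"yaw":[0,0,0,0,0]}'; python3 go.py 484.9 413.3 240 10
```

```text
time_s: 27.62
position: [650.4, 44.0, 242.8]
orientation: [[0.984, 0.178, 0.008], [0.178, -0.984, -0.0], [0.007, 0.002, -1.0]]
contact_force: [-0.0, 1.1, -4.8]
finger_gap: 0.399
time_s: 28.25
position: [526.1, 317.8, 236.6]
orientation: [[0.984, 0.18, -0.002], [0.18, -0.984, -0.001], [-0.002, 0.001, -1.0]]
contact_force: [0.2, 0.8, -4.2]
finger_gap: 0.4
t 28.25 pos [526.1 317.8 236.6] yaw 10.4 tilt 0.13 F [ 0.2  0.8 -4.2] M [ 0.02 -0.04 -0.04] gap 0.400 q6 104
-> [484.9, 413.3, 240.0, 10.0] shift [-0.0234, -0.1014, -0.0035] yaw 0.006
```

```bash
python3 -m crank '{"gripper":[-1,-1,-1,-1,-1],"translation":[[-0.012,-0.05,0],[-0.021,-0.09,0],[-0.021,-0.09,0],[-0.021,-0.09,0],[-0.021,-0.09,0]],"yaw":[0,0,0,0,0]}'; python3 go.py 484.9 413.3 100 10;  python3 -c "
from h import *
im,K,A,p=grab('wrist','w12.png')"
```

```text
time_s: 28.88
position: [491.4, 400.2, 237.6]
orientation: [[0.984, 0.178, -0.001], [0.178, -0.984, -0.001], [-0.001, 0.001, -1.0]]
contact_force: [-0.1, 0.0, -4.9]
finger_gap: 0.399
t 28.88 pos [491.4 400.2 237.6] yaw 10.3 tilt 0.06 F [-0.1  0.  -4.9] M [ 0.01 -0.07 -0.05] gap 0.399 q6 112
-> [484.9, 413.3, 100.0, 10.0] shift [-0.004, -0.0142, 0.1376] yaw 0.005
```

View pics/w12.png

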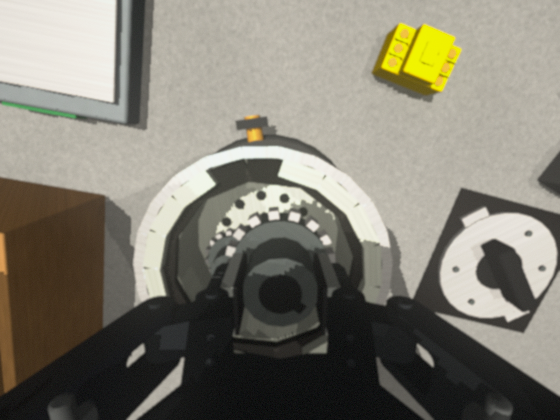

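Still held, with the tub mouth below. Centre over the slot and lower.

```bash
python3 -m crank '{"gripper":[-1,-1,-1,-1,-1],"translation":[[-0.004,-0.014,0],[-0.004,-0.014,0],[-0.004,-0.014,0.05],[-0.004,-0.014,0.1],[-0.004,-0.014,0.1]],"yaw":[0,0,0,0,0]}'; python3 -m crank '{"gripper":[-1],"translation":[[0,0,0]],"yaw":[0]}'; python3 go.py 484.9 413.3 98 10
```

```text
time_s: 29.55
position: [481.2, 412.1, 132.2]
orientation: [[0.984, 0.18, -0.01], [0.18, -0.984, -0.007], [-0.011, 0.005, -1.0]]
contact_force: [0.3, -0.5, -4.8]
finger_gap: 0.4
time_s: 29.68
position: [485.7, 415.1, 140.4]
orientation: [[0.984, 0.18, 0.002], [0.18, -0.984, 0.002], [0.003, -0.001, -1.0]]
contact_force: [0.0, -0.1, -4.2]
finger_gap: 0.399
t 29.68 pos [485.7 415.1 140.4] yaw 10.4 tilt 0.16 F [ 0.  -0.1 -4.2] M [ 0.06 -0.02 -0.04] gap 0.399 q6 113
-> [484.9, 413.3, 98.0, 10.0] shift [-0.0012, 0.0016, 0.0424] yaw 0.006
```

```bash
python3 -m crank '{"gripper":[-1,-1,-1,-1,-1],"translation":[[-0.001,0.0015,0.02],[-0.001,0.0015,0.037],[-0.001,0.0015,0.041],[-0.001,0.0015,0.043],[-0.001,0.0015,0.044]],"yaw":[0,0,0,0,0]}'; python3 go.py 484.9 413.3 95 10
```

```text
time_s: 30.3
position: [484.0, 412.9, 95.5]
orientation: [[0.984, 0.18, -0.0], [0.18, -0.984, -0.0], [-0.0, 0.0, -1.0]]
contact_force: [-5.2, -4.1, 5.8]
finger_gap: 0.397
t 30.30 pos [484.  412.9  95.5] yaw 10.4 tilt 0.01 F [-5.2 -4.1  5.8] M [-0.7   0.86 -0.07] gap 0.397 q6 113
-> [484.9, 413.3, 95.0, 10.0] shift [0.0009, -0.0003, 0.0005] yaw 0.006
```

Contact at the expected height. Release, lift and look.

```bash
python3 -m crank '{"gripper":[0.1,0.1,0.1],"translation":[[0,0,-0.001],[0,0,-0.001],[0,0,-0.001]],"yaw":[0,0,0]}'; python3 -m crank '{"gripper":[0.1,0.1,0.1,0.1,0.1],"translation":[[0,0,-0.04],[0,0,-0.09],[0,0,-0.15],[-0.04,0,-0.17],[-0.07,0,-0.17]],"yaw":[0,0,0,0,0]}'; python3 go.py 435 90 250 41;  python3 -c "
from h import *
im,K,A,p=grab('wrist','w13.png');grab('top','t13.png')"
```

```text
time_s: 30.68
position: [482.8, 411.8, 95.5]
orientation: [[0.984, 0.18, -0.003], [0.18, -0.984, -0.003], [-0.003, 0.002, -1.0]]
contact_force: [-8.1, -6.7, 4.0]
finger_gap: 0.554
time_s: 31.3
position: [416.3, 401.5, 270.4]
orientation: [[0.984, 0.18, 0.008], [0.18, -0.984, 0.006], [0.009, -0.005, -1.0]]
contact_force: [0.2, 0.8, -0.5]
finger_gap: 0.549
t 31.30 pos [416.3 401.5 270.4] yaw 10.3 tilt 0.59 F [ 0.2  0.8 -0.5] M [ 0.03  0.05 -0.03] gap 0.549 q6 116
-> [435.0, 90.0, 250.0, 41.0] shift [-0.0377, 0.3099, 0.0186] yaw -0.535
```

View pics/w13.png

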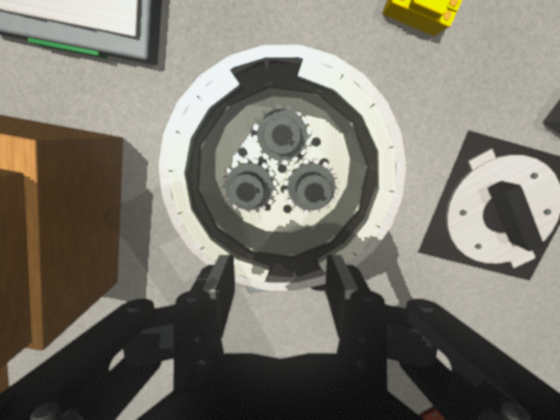

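View pics/t13.png

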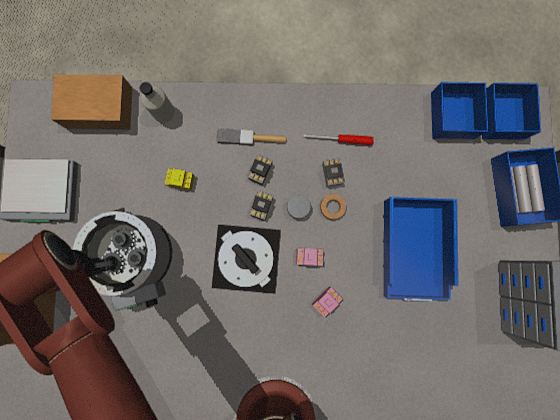

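All three sprockets lie flat side by side in the basket at (282,135), (247,187) and (315,187). Next I fetch the lid. The later clockwise turn needs tool yaw 221 for joint range, so I turn on the way.

```bash
python3 -m crank '{"gripper":[0.6,1,1,1,1],"translation":[[0,0.06,0],[-0.01,0.12,0],[-0.02,0.18,0],[-0.028,0.24,0],[-0.036,0.3,0]],"yaw":[-0.18,-0.36,-0.54,-0.72,-0.9]}'; python3 -m crank '{"gripper":[1,1,1,1,1],"translation":[[0,0,0],[0,0,0],[0,0,0],[0,0,0],[0,0,0]],"yaw":[-0.18,-0.36,-0.54,-0.72,-0.9]}'; python3 -m crank '{"gripper":[1,1,1,1,1],"translation":[[0,0,0],[0,0,0],[0,0,0],[0,0,0],[0,0,0]],"yaw":[-0.18,-0.36,-0.54,-0.72,-0.9]}'; python3 go.py 434.2 89.1 150 221
```

```text
time_s: 32.02
position: [434.4, 118.0, 266.2]
orientation: [[0.518, 0.855, 0.004], [0.855, -0.518, 0.0], [0.002, 0.003, -1.0]]
contact_force: [1.3, -0.0, 0.1]
finger_gap: 1.002
time_s: 32.65
position: [434.6, 119.5, 266.1]
orientation: [[-0.348, 0.937, 0.003], [0.937, 0.348, 0.0], [-0.001, 0.003, -1.0]]
contact_force: [-0.0, -0.5, 0.8]
finger_gap: 1.0
time_s: 33.28
position: [434.6, 119.6, 266.1]
orientation: [[-0.951, 0.31, 0.003], [0.31, 0.951, 0.0], [-0.003, 0.001, -1.0]]
contact_force: [-0.4, -0.1, 0.1]
finger_gap: 1.001
t 33.27 pos [434.6 119.6 266.1] yaw 162.0 tilt 0.17 F [-0.4 -0.1  0.1] M [ 0.02 -0.03 -0.01] gap 1.001 q6 -66
-> [434.2, 89.1, 150.0, 221.0] shift [-0.0088, -0.0292, 0.1161] yaw -1.031
```

```bash
python3 -m crank '{"gripper":[1,1,1,1,1],"translation":[[-0.004,-0.014,0],[-0.009,-0.029,0.03],[-0.009,-0.029,0.08],[-0.009,-0.029,0.12],[-0.009,-0.029,0.12]],"yaw":[-0.18,-0.36,-0.54,-0.72,-0.9]}' 80; python3 -m crank '{"gripper":[1,1,1],"translation":[[0,0,0.04],[0,0,0.06],[0,0,0.06]],"yaw":[-0.126,-0.126,-0.126]}'; python3 go.py 434.2 89.1 19 221;  python3 -c "
from h import *
im,K,A,p=grab('wrist','w14.png')"
```

```text
time_s: 33.9
position: [431.2, 89.0, 141.5]
orientation: [[-0.834, -0.552, -0.005], [-0.552, 0.834, -0.0], [0.005, 0.003, -1.0]]
contact_force: [-0.1, 0.3, 1.1]
finger_gap: 0.998
time_s: 34.28
position: [432.3, 89.1, 84.0]
orientation: [[-0.762, -0.648, -0.002], [-0.648, 0.762, -0.0], [0.002, 0.001, -1.0]]
contact_force: [0.5, -0.1, 0.2]
finger_gap: 1.002
t 34.27 pos [432.3  89.1  84. ] yaw -139.6 tilt 0.12 F [ 0.5 -0.1  0.2] M [ 0.02 -0.03 -0.03] gap 1.002 q6 -128
-> [434.2, 89.1, 19.0, 221.0] shift [-0.0015, -0.0013, 0.065] yaw -0.011
```

View pics/w14.png

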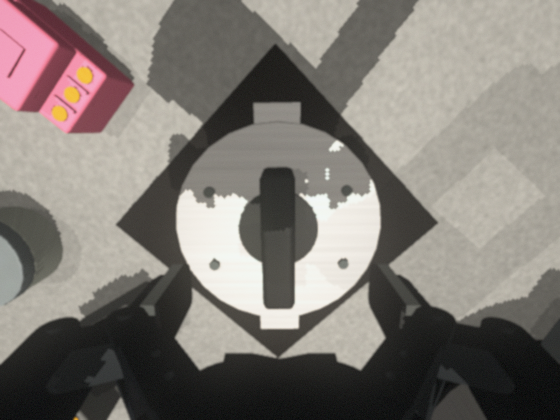

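The bar is vertical at column 277, between the fingers. Descend and grip.

```bash
python3 -m crank '{"gripper":[1,1,1,1],"translation":[[0,-0.0015,0.035],[0,-0.0015,0.055],[0,-0.0015,0.062],[0,-0.0015,0.063]],"yaw":[-0.007,-0.007,-0.007,-0.007]}' 90; python3 -m crank '{"gripper":[1,-1,-1,-1,-1],"translation":[[0,0,0],[0,0,0],[0,0,0],[0,0,0],[0,0,0]],"yaw":[0,0,0,0,0]}' 90; python3 -m crank '{"gripper":[-1,-1,-1],"translation":[[0,0,0],[0,0,0],[0,0,0]],"yaw":[0,0,0]}';python3 go.py 434.2 89.1 270 221
```

```text
time_s: 34.83
position: [434.8, 88.3, 23.3]
orientation: [[-0.757, -0.654, 0.002], [-0.654, 0.757, 0.0], [-0.002, -0.001, -1.0]]
contact_force: [0.3, 1.3, 0.1]
finger_gap: 1.003
time_s: 35.45
position: [434.0, 88.4, 22.7]
orientation: [[-0.757, -0.654, 0.0], [-0.654, 0.757, 0.0], [-0.001, -0.0, -1.0]]
contact_force: [2.3, -0.0, -1.2]
finger_gap: 0.237
time_s: 35.83
position: [434.0, 88.4, 22.7]
orientation: [[-0.757, -0.654, 0.0], [-0.654, 0.757, 0.0], [-0.0, -0.0, -1.0]]
contact_force: [-0.6, 1.5, 5.7]
finger_gap: 0.24
t 35.83 pos [434.   88.4  22.7] yaw -139.2 tilt 0.03 F [-0.6  1.5  5.7] M [ 0.15  0.25 -0.05] gap 0.240 q6 -129
-> [434.2, 89.1, 270.0, 221.0] shift [-0.0008, 0.0004, -0.2473] yaw -0.003
```

```bash
python3 -m crank '{"gripper":[-1,-1,-1,-1,-1],"translation":[[0,0,-0.05],[0,0,-0.11],[0,0,-0.17],[0,0,-0.22],[0,0,-0.22]],"yaw":[0,0,0,0,0]}'; python3 go.py 446.5 406.8 243 198
```

```text
time_s: 36.45
position: [435.8, 88.2, 246.2]
orientation: [[-0.757, -0.654, 0.008], [-0.654, 0.757, -0.0], [-0.006, -0.005, -1.0]]
contact_force: [-0.3, 0.5, -4.5]
finger_gap: 0.241
t 36.45 pos [435.8  88.2 246.2] yaw -139.2 tilt 0.47 F [-0.3  0.5 -4.5] M [-0.01 -0.01 -0.02] gap 0.241 q6 -129
-> [446.5, 406.8, 243.0, 198.0] shift [-0.2164, 0.2341, 0.0033] yaw 0.398
```

```bash
python3 -m crank '{"gripper":[-1,-1,-1,-1,-1],"translation":[[-0.04,0.044,0],[-0.08,0.088,0],[-0.12,0.132,0],[-0.165,0.178,0],[-0.2,0.217,0]],"yaw":[0.08,0.16,0.24,0.32,0.4]}'; python3 -m crank '{"gripper":[-1,-1,-1],"translation":[[0,0,0],[0,0,0],[0,0,0]],"yaw":[0,0,0]}'; python3 go.py 446.5 406.8 230 198
```

```text
time_s: 37.08
position: [441.6, 384.5, 237.8]
orientation: [[-0.952, -0.306, -0.005], [-0.306, 0.952, -0.004], [0.005, -0.002, -1.0]]
contact_force: [0.8, -0.6, -2.0]
finger_gap: 0.236
time_s: 37.45
position: [442.9, 381.9, 240.9]
orientation: [[-0.952, -0.306, -0.002], [-0.306, 0.952, -0.001], [0.002, -0.001, -1.0]]
contact_force: [-0.3, -0.2, -3.8]
finger_gap: 0.24
t 37.45 pos [442.9 381.9 240.9] yaw -162.2 tilt 0.12 F [-0.3 -0.2 -3.8] M [-0.05 -0.02 -0.  ] gap 0.240 q6 -74
-> [446.5, 406.8, 230.0, 198.0] shift [-0.0111, 0.0227, 0.0108] yaw -0.003
```

```bash
python3 -m crank '{"gripper":[-1,-1,-1,-1,-1],"translation":[[-0.01,0.022,0],[-0.01,0.022,0.02],[-0.01,0.022,0.035],[-0.01,0.022,0.035],[-0.01,0.022,0.035]],"yaw":[0,0,0,0,0]}'; python3 go.py 446.5 406.8 172 198;  python3 -c "
from h import *
im,K,A,p=grab('wrist','w15.png'); grab('scene','s15.png')
P=np.array([proj(K,A,p,[446.5+103*np.cos(t),406.5+103*np.sin(t),162.5]) for t in np.radians(np.arange(0,360,3))]); print(P[:,0].min(),P[:,0].max(),P[:,1].min())"
```

```text
time_s: 38.08
position: [446.0, 406.8, 207.3]
orientation: [[-0.952, -0.307, 0.0], [-0.307, 0.952, -0.0], [0.0, -0.0, -1.0]]
contact_force: [-0.1, -0.6, -3.8]
finger_gap: 0.239
t 38.08 pos [446.  406.8 207.3] yaw -162.1 tilt 0.01 F [-0.1 -0.6 -3.8] M [ 0.   -0.02 -0.03] gap 0.239 q6 -73
-> [446.5, 406.8, 172.0, 198.0] shift [-0.0004, -0.0001, 0.0353] yaw -0.002
124.04009708865061 436.69181592911616 70.5090487942654
```

View pics/w15.png

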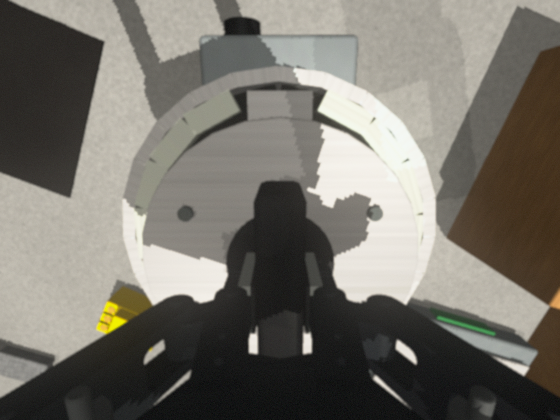

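The lug (columns 247 to 313) sits in the gap (238 to 328), and the rim matches its prediction (124 to 437). Lower onto the seal.

```bash
python3 -m crank '{"gripper":[-1,-1,-1,-1],"translation":[[0,0,0.015],[0,0,0.028],[0,0,0.035],[0,0,0.037]],"yaw":[0,0,0,0]}'; python3 go.py 446.5 406.8 165.5 198; python3 -m crank '{"gripper":[-1,-1,-1],"translation":[[0,0,0.002],[0,0,0.004],[0,0,0.004]],"yaw":[0,0,0]}'; python3 go.py 446.5 406.8 165.5 198
```

```text
time_s: 38.67
position: [445.6, 407.0, 170.4]
orientation: [[-0.952, -0.307, -0.001], [-0.307, 0.952, -0.001], [0.001, -0.0, -1.0]]
contact_force: [-3.8, -3.2, 4.1]
finger_gap: 0.242
t 38.67 pos [445.6 407.  170.4] yaw -162.1 tilt 0.09 F [-3.8 -3.2  4.1] M [-0.37  0.45 -0.04] gap 0.242 q6 -73
-> [446.5, 406.8, 165.5, 198.0] shift [-0.0008, -0.0005, 0.0049] yaw -0.002
time_s: 39.05
position: [446.1, 407.4, 168.0]
orientation: [[-0.952, -0.308, 0.001], [-0.308, 0.952, 0.0], [-0.001, 0.0, -1.0]]
contact_force: [-4.6, -3.9, 5.8]
finger_gap: 0.24
t 39.05 pos [446.1 407.4 168. ] yaw -162.1 tilt 0.05 F [-4.6 -3.9  5.8] M [-0.62  0.82 -0.05] gap 0.240 q6 -73
-> [446.5, 406.8, 165.5, 198.0] shift [-0.0002, -0.0007, 0.0025] yaw -0.002
```

```bash
python3 -m crank '{"gripper":[-1,-1,-1],"translation":[[0,0,0.0015],[0,0,0.003],[0,0,0.003]],"yaw":[0,0,0]}'; python3 go.py 446.5 406.8 165.5 108
```

```text
time_s: 39.42
position: [446.2, 407.5, 165.7]
orientation: [[-0.952, -0.308, 0.001], [-0.308, 0.952, 0.0], [-0.001, 0.0, -1.0]]
contact_force: [-6.7, -4.8, 9.6]
finger_gap: 0.238
t 39.42 pos [446.2 407.5 165.7] yaw -162.1 tilt 0.06 F [-6.7 -4.8  9.6] M [-0.79  1.01  0.  ] gap 0.238 q6 -73
-> [446.5, 406.8, 165.5, 108.0] shift [-0.0001, -0.0007, 0.0002] yaw 1.569
```

9.6 N, seal about 6 mm down. Turn clockwise, in stages.

```bash
python3 -m crank '{"gripper":[-1,-1,-1,-1,-1],"translation":[[0,-0.0005,0.0005],[0,-0.0005,0.0005],[0,-0.0005,0.0005],[0,-0.0005,0.0005],[0,-0.0005,0.0005]],"yaw":[0.1,0.22,0.34,0.46,0.58]}'; python3 go.py 446.5 406.8 165.5 108
```

```text
time_s: 40.05
position: [446.6, 408.2, 165.9]
orientation: [[-0.964, 0.265, 0.002], [0.265, 0.964, 0.003], [-0.002, 0.003, -1.0]]
contact_force: [-3.3, -0.6, 8.2]
finger_gap: 0.239
t 40.05 pos [446.6 408.2 165.9] yaw 164.6 tilt 0.22 F [-3.3 -0.6  8.2] M [-0.39  0.91  0.74] gap 0.239 q6 -39
-> [446.5, 406.8, 165.5, 108.0] shift [-0.0003, -0.0013, 0.0004] yaw 0.988
```

```bash
python3 -m crank '{"gripper":[-1,-1,-1,-1,-1],"translation":[[0,0,0],[0,0,0],[0,0,0],[0,0,0],[0,0,0]],"yaw":[0.13,0.26,0.4,0.54,0.68]}'; python3 go.py 446.5 406.8 165.5 108;python3 -m crank '{"gripper":[-1,-1,-1,-1],"translation":[[0,0,0],[0,0,0],[0,0,0],[0,0,0]],"yaw":[0.1,0.2,0.29,0.29]}'; python3 go.py 446.5 406.8 169.7 108
```

```text
time_s: 40.67
position: [447.9, 408.0, 166.3]
orientation: [[-0.581, 0.814, 0.005], [0.814, 0.581, 0.003], [-0.001, 0.006, -1.0]]
contact_force: [-0.2, 0.0, 8.6]
finger_gap: 0.238
t 40.67 pos [447.9 408.  166.3] yaw 125.5 tilt 0.35 F [-0.2  0.   8.6] M [-0.46  0.54  0.47] gap 0.238 q6 -0
-> [446.5, 406.8, 165.5, 108.0] shift [-0.0001, -0.0018, 0.0008] yaw 0.306
time_s: 41.18
position: [448.1, 408.0, 166.4]
orientation: [[-0.327, 0.945, 0.005], [0.945, 0.327, 0.003], [0.001, 0.006, -1.0]]
contact_force: [-0.4, -0.5, 8.7]
finger_gap: 0.241
t 41.17 pos [448.1 408.  166.4] yaw 109.1 tilt 0.37 F [-0.4 -0.5  8.7] M [-0.42  0.48  0.07] gap 0.241 q6 16
-> [446.5, 406.8, 169.7, 108.0] shift [-0.0006, -0.0019, -0.0033] yaw 0.019
```

It's now at the original locked angle (109°). Ease up to the locked height and check that it's held.

```bash
python3 -m crank '{"gripper":[-1,-1,-1,-1],"translation":[[0,0,-0.0015],[0,0,-0.003],[0,0,-0.0045],[0,0,-0.0055]],"yaw":[0,0,0,0]}'; python3 go.py 446.5 406.8 169.7 108
```

```text
time_s: 41.68
position: [447.7, 407.8, 169.9]
orientation: [[-0.327, 0.945, 0.004], [0.945, 0.327, 0.003], [0.001, 0.005, -1.0]]
contact_force: [3.8, 2.4, 3.0]
finger_gap: 0.238
t 41.67 pos [447.7 407.8 169.9] yaw 109.1 tilt 0.31 F [3.8 2.4 3. ] M [ 0.18 -0.41  0.05] gap 0.238 q6 16
-> [446.5, 406.8, 169.7, 108.0] shift [-0.0005, -0.0015, 0.0002] yaw 0.019
```

```bash
python3 -m crank '{"gripper":[-1,-1,-1],"translation":[[0,0,-0.002],[0,0,-0.003],[0,0,-0.003]],"yaw":[0,0,0]}'; python3 go.py 446.5 406.8 169.7 108; python3 -m crank '{"gripper":[-1,-1],"translation":[[0,0,0.002],[0,0,0.003]],"yaw":[0,0]}'
```

```text
time_s: 42.05
position: [447.0, 407.3, 170.2]
orientation: [[-0.327, 0.945, 0.002], [0.945, 0.327, 0.002], [0.001, 0.003, -1.0]]
contact_force: [6.7, 4.2, -1.5]
finger_gap: 0.24
t 42.05 pos [447.  407.3 170.2] yaw 109.1 tilt 0.17 F [ 6.7  4.2 -1.5] M [ 0.61 -1.    0.04] gap 0.240 q6 16
-> [446.5, 406.8, 169.7, 108.0] shift [-0.0003, -0.0006, 0.0005] yaw 0.019
time_s: 42.3
position: [446.9, 407.2, 169.0]
orientation: [[-0.327, 0.945, 0.002], [0.945, 0.327, 0.001], [0.001, 0.002, -1.0]]
contact_force: [4.0, 1.8, 5.1]
finger_gap: 0.246
```

A further 3 mm pull moved it only 0.3 mm, so it's locked. Release.

```bash
python3 -m crank '{"gripper":[0,1,1,1],"translation":[[0,0,0],[0,0,0],[0,0,0],[0,0,-0.04]],"yaw":[0,0,0,0]}'; python3 -m crank '{"gripper":[1,1,1,1],"translation":[[0,0,-0.06],[0,0,-0.11],[0,0,-0.11],[0.0,0,-0.11]],"yaw":[0,0,0,0]}'; python3 go.py 585 47 200 90; python3 -c "
from h import *
im,K,A,p=grab('wrist','w16.png');grab('top','t16.png')
f=lambda u,v,z:ray(K,A,p,u,v,z).round(1)"
```

```text
time_s: 42.8
position: [443.5, 404.9, 203.5]
orientation: [[-0.327, 0.945, -0.009], [0.945, 0.327, -0.006], [-0.003, -0.01, -1.0]]
contact_force: [0.2, -0.0, 0.6]
finger_gap: 0.999
time_s: 43.3
position: [445.7, 406.5, 317.3]
orientation: [[-0.327, 0.945, -0.001], [0.945, 0.327, -0.001], [-0.0, -0.001, -1.0]]
contact_force: [-0.2, 0.6, -1.0]
finger_gap: 0.998
t 43.30 pos [445.7 406.5 317.3] yaw 109.1 tilt 0.09 F [-0.2  0.6 -1. ] M [ 0.02 -0.04  0.07] gap 0.998 q6 16
-> [585.0, 47.0, 200.0, 90.0] shift [-0.3853, 0.0142, 0.1174] yaw 0.333
```

View pics/w16.png

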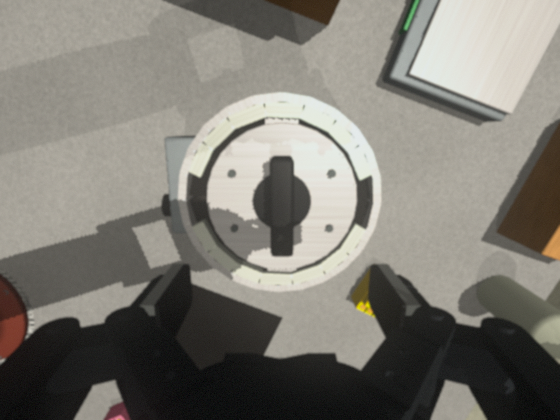

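View pics/t16.png

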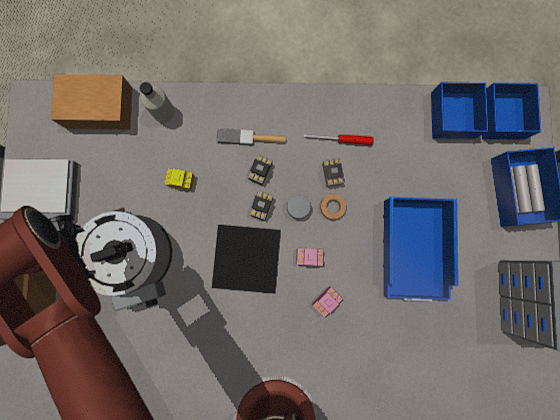

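The lid is locked again with its bar across, gaps empty. Contactors next, starting with B at (585,47), long-axis yaw about −20, so tool yaw 160.

```bash
python3 -m crank '{"gripper":[1,1,1,1,1],"translation":[[-0.06,0.002,0],[-0.12,0.004,0],[-0.18,0.006,0.02],[-0.24,0.008,0.05],[-0.3,0.01,0.08]],"yaw":[-0.17,-0.34,-0.52,-0.7,-0.88]}'; python3 go.py 585 47 140 160
```

```text
time_s: 44.02
position: [547.8, 139.1, 243.1]
orientation: [[-0.936, 0.351, -0.003], [0.351, 0.936, -0.0], [0.003, -0.001, -1.0]]
contact_force: [0.0, -0.2, 1.3]
finger_gap: 0.998
t 44.02 pos [547.8 139.1 243.1] yaw 159.4 tilt 0.16 F [ 0.  -0.2  1.3] M [ 0.01 -0.03  0.03] gap 0.998 q6 -63
-> [585.0, 47.0, 140.0, 160.0] shift [-0.0674, -0.073, 0.1031] yaw -0.01
```

```bash
python3 -m crank '{"gripper":[0.7,0.7,0.7,0.7,0.7],"translation":[[-0.035,-0.04,0],[-0.066,-0.073,0.03],[-0.066,-0.073,0.08],[-0.066,-0.073,0.09],[-0.066,-0.073,0.09]],"yaw":[0,0,0,0,0]}' 50; python3 -m crank '{"gripper":[0.7,0.7],"translation":[[0,0,0],[0,0,0]],"yaw":[0,0]}'; python3 go.py 585 47 21 160; python3 -c "
from h import *
im,K,A,p=grab('wrist','w17.png'); print(proj(K,A,p,(584.6,47,55)))"
```

```text
time_s: 44.65
position: [583.0, 49.6, 154.7]
orientation: [[-0.934, 0.356, -0.003], [0.356, 0.934, 0.0], [0.003, -0.001, -1.0]]
contact_force: [0.1, -0.5, -0.4]
finger_gap: 0.849
time_s: 44.9
position: [585.1, 49.6, 158.2]
orientation: [[-0.935, 0.356, 0.004], [0.356, 0.935, -0.0], [-0.003, 0.001, -1.0]]
contact_force: [1.1, -0.4, 0.1]
finger_gap: 0.846
t 44.90 pos [585.1  49.6 158.2] yaw 159.2 tilt 0.21 F [ 1.1 -0.4  0.1] M [-0.02 -0.07  0.04] gap 0.846 q6 -72
-> [585.0, 47.0, 21.0, 160.0] shift [-0.0004, -0.0026, 0.1372] yaw -0.015
[277.57657563 214.5827817 ]
```

View pics/w17.png

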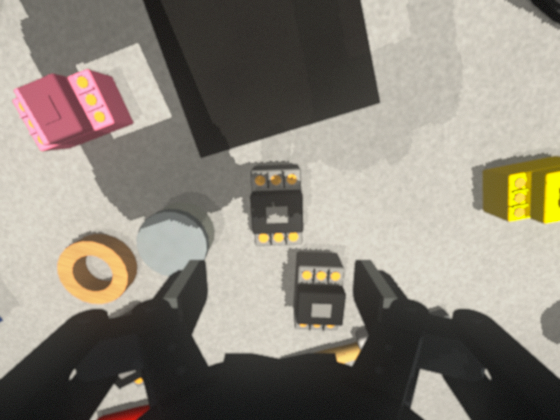

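Contactor B is the grey/black block with its step at (277,214), exactly as predicted. The pink (70,105) and yellow (535,190) blocks are left alone. Descend and grip.

```bash
python3 -m crank '{"gripper":[0.7,0.7,0.7,0.7,0.7],"translation":[[0,-0.002,0.05],[0,-0.002,0.1],[0,-0.002,0.13],[0,-0.002,0.137],[0,-0.002,0.137]],"yaw":[-0.03,-0.03,-0.03,-0.03,-0.03]}' 50; python3 -m crank '{"gripper":[-1,-1,-1,-1,-1],"translation":[[0,0,0],[0,0,0],[0,0,0],[0,0,0],[0,0,0]],"yaw":[0,0,0,0,0]}'; python3 go.py 560 -180 210 180
```

```text
time_s: 45.58
position: [584.1, 47.4, 20.0]
orientation: [[-0.945, 0.328, 0.001], [0.328, 0.945, -0.0], [-0.001, 0.0, -1.0]]
contact_force: [0.3, 0.5, 0.4]
finger_gap: 0.852
time_s: 46.2
position: [585.1, 47.2, 21.3]
orientation: [[-0.945, 0.328, 0.004], [0.328, 0.945, -0.0], [-0.004, 0.001, -1.0]]
contact_force: [-0.5, -0.1, 7.7]
finger_gap: 0.517
t 46.20 pos [585.1  47.2  21.3] yaw 160.8 tilt 0.22 F [-0.5 -0.1  7.7] M [-0.07  0.1   0.02] gap 0.517 q6 -73
-> [560.0, -180.0, 210.0, 180.0] shift [-0.0516, -0.2226, -0.1887] yaw -0.335
```

```bash
python3 -m crank '{"gripper":[-1,-1,-1,-1,-1],"translation":[[0,0,-0.05],[0,0,-0.11],[0,0,-0.15],[-0.013,-0.055,-0.17],[-0.026,-0.11,-0.17]],"yaw":[0,0,0,-0.08,-0.16]}'; python3 go.py 380 -378 190 180
```

```text
time_s: 46.82
position: [572.6, -66.0, 191.7]
orientation: [[-0.986, 0.169, 0.005], [0.169, 0.986, -0.001], [-0.005, -0.0, -1.0]]
contact_force: [0.8, -0.1, -3.2]
finger_gap: 0.521
t 46.83 pos [572.6 -66.  191.7] yaw 170.3 tilt 0.28 F [ 0.8 -0.1 -3.2] M [-0.07 -0.08 -0.01] gap 0.521 q6 -94
-> [380.0, -378.0, 190.0, 180.0] shift [0.1371, -0.34, 0.0011] yaw -0.17
```

```bash
python3 -m crank '{"gripper":[-1,-1,-1,-1,-1],"translation":[[0.022,-0.055,0],[0.044,-0.11,0],[0.066,-0.165,0],[0.088,-0.22,0],[0.11,-0.275,0]],"yaw":[-0.04,-0.08,-0.12,-0.17,-0.17]}';python3 -m crank '{"gripper":[-1,-1,-1],"translation":[[0.022,-0.05,0],[0.022,-0.05,0],[0.022,-0.05,0]],"yaw":[0,0,0]}'; python3 go.py 380 -378 30 180; python3 -c "
from h import *
im,K,A,p=grab('wrist','w18.png')
for q in ((595,-298,85),(595,-458,85),(335,-298,45),(335,-458,45)): print(proj(K,A,p,q))"
```

```text
time_s: 47.45
position: [414.0, -317.8, 188.4]
orientation: [[-1.0, 0.004, -0.0], [0.004, 1.0, 0.001], [0.0, 0.001, -1.0]]
contact_force: [-0.2, -0.4, -2.3]
finger_gap: 0.517
time_s: 47.82
position: [393.1, -366.1, 188.2]
orientation: [[-1.0, 0.005, -0.0], [0.005, 1.0, 0.002], [0.0, 0.002, -1.0]]
contact_force: [0.9, -0.5, -3.0]
finger_gap: 0.521
t 47.83 pos [ 393.1 -366.1  188.2] yaw 179.7 tilt 0.09 F [ 0.9 -0.5 -3. ] M [ 0.03  0.01 -0.01] gap 0.521 q6 -141
-> [380.0, -378.0, 30.0, 180.0] shift [0.013, -0.0122, 0.1582] yaw -0.005
[347.17473351 401.00510517]
[193.34760669 401.91580707]
[353.53066228 142.26379371]
[181.09205225 143.37670391]
```

View pics/w18.png

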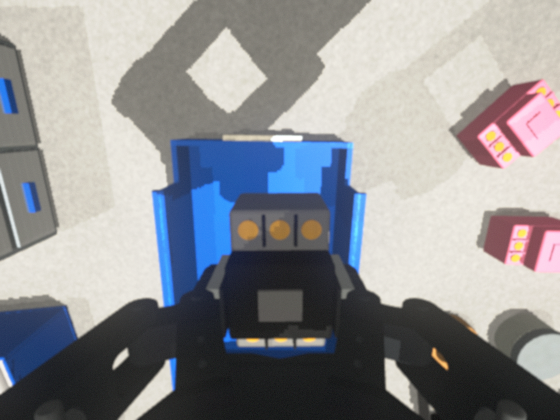

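The bin's front inner edge is at row 142, columns 178 to 350, matching the predicted corners. Lower at (384,−378).

```bash
python3 -m crank '{"gripper":[-1,-1,-1,-1,-1],"translation":[[0.009,-0.012,0.04],[0.009,-0.012,0.09],[0.009,-0.012,0.14],[0.009,-0.012,0.155],[0.009,-0.012,0.158]],"yaw":[0,0,0,0,0]}'; python3 go.py 384 -378 27 180;python3 -m crank '{"gripper":[-1,-1],"translation":[[0,0,0.003],[0,0,0.004]],"yaw":[0,0]}'; python3 go.py 384 -378 27 180
```

```text
time_s: 48.5
position: [384.8, -377.9, 30.8]
orientation: [[-1.0, 0.003, -0.0], [0.003, 1.0, 0.001], [0.0, 0.001, -1.0]]
contact_force: [0.4, -0.2, -2.5]
finger_gap: 0.52
t 48.50 pos [ 384.8 -377.9   30.8] yaw 179.8 tilt 0.05 F [ 0.4 -0.2 -2.5] M [ 0.01 -0.02  0.  ] gap 0.520 q6 -142
-> [384.0, -378.0, 27.0, 180.0] shift [0.0008, -0.0001, 0.0038] yaw -0.003
time_s: 48.75
position: [385.4, -379.9, 28.9]
orientation: [[-1.0, 0.004, 0.002], [0.004, 1.0, -0.003], [-0.002, -0.003, -1.0]]
contact_force: [-0.6, 0.0, -2.4]
finger_gap: 0.521
t 48.75 pos [ 385.4 -379.9   28.9] yaw 179.7 tilt 0.20 F [-0.6  0.  -2.4] M [-0.01 -0.01 -0.03] gap 0.521 q6 -142
-> [384.0, -378.0, 27.0, 180.0] shift [0.0014, 0.0019, 0.0019] yaw -0.004
```

```bash
python3 -m crank '{"gripper":[-1,-1],"translation":[[0,0,0.002],[0,0,0.003]],"yaw":[0,0]}'; python3 -m crank '{"gripper":[0.5,0.7,0.7],"translation":[[0,0,0.003],[0,0,0.003],[0,0,0.003]],"yaw":[0,0,0]}'; python3 -m crank '{"gripper":[0.7,0.7,0.7,0.7,0.7],"translation":[[0,0,-0.05],[0,0,-0.1],[0,0,-0.15],[-0.03,0.05,-0.17],[-0.07,0.1,-0.17]],"yaw":[0,0,0,0,0]}'; python3 go.py 687 51.5 150 155; python3 -c "
from h import *
grab('top','t19.png')"
```

```text
time_s: 49.0
position: [384.9, -379.7, 26.3]
orientation: [[-1.0, 0.005, 0.001], [0.005, 1.0, -0.001], [-0.001, -0.001, -1.0]]
contact_force: [-4.8, 3.5, 11.8]
finger_gap: 0.523
time_s: 49.38
position: [384.3, -378.7, 20.9]
orientation: [[-1.0, 0.005, 0.0], [0.005, 1.0, -0.0], [-0.0, -0.0, -1.0]]
contact_force: [-0.1, 1.0, -0.2]
finger_gap: 0.846
time_s: 50.0
position: [455.3, -280.7, 194.3]
orientation: [[-1.0, 0.007, 0.005], [0.007, 1.0, -0.004], [-0.005, -0.004, -1.0]]
contact_force: [-0.8, -0.5, 0.4]
finger_gap: 0.85
t 50.00 pos [ 455.3 -280.7  194.3] yaw 179.6 tilt 0.36 F [-0.8 -0.5  0.4] M [ 0.03 -0.02 -0.03] gap 0.850 q6 -129
-> [687.0, 51.5, 150.0, 155.0] shift [-0.2291, 0.334, 0.0441] yaw 0.429
```

View pics/t19.png

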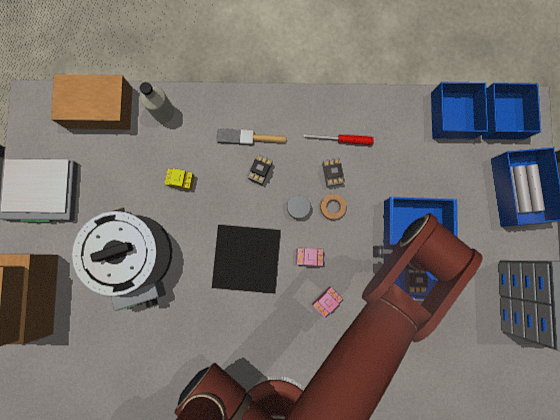

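The first contactor is in the bin, and the others are unmoved at (260,170) and (333,173). Next C at (681,−155), tool yaw 190.

```bash
python3 go.py 681 -155 150 190; python3 -m crank '{"gripper":[0.7,0.7,0.7,0.7,0.7],"translation":[[-0.052,0.029,0],[-0.104,0.058,0],[-0.156,0.087,0],[-0.208,0.116,0.02],[-0.22,0.123,0.04]],"yaw":[-0.06,-0.12,-0.18,-0.18,-0.18]}'; python3 -m crank '{"gripper":[0.7,0.7],"translation":[[0,0,0],[0,0,0]],"yaw":[0,0]}';  python3 go.py 680.6 -155 20 190; python3 -c "
from h import *
im,K,A,p=grab('wrist','w20.png'); print(proj(K,A,p,(680.6,-155,55)))"
```

```text
t 50.05 pos [ 458.7 -274.   192.8] yaw 180.0 tilt 0.38 F [ 1.2  5.  -0.9] M [ 0.23 -0.01  0.03] gap 0.849 q6 -129
-> [681.0, -155.0, 150.0, 190.0] shift [-0.222, 0.119, 0.0445] yaw -0.175
time_s: 50.68
position: [676.8, -156.2, 150.0]
orientation: [[-0.984, -0.178, 0.001], [-0.178, 0.984, 0.0], [-0.001, 0.0, -1.0]]
contact_force: [-0.8, -0.8, 0.2]
finger_gap: 0.854
time_s: 50.92
position: [673.9, -158.9, 151.4]
orientation: [[-0.985, -0.174, -0.0], [-0.174, 0.985, -0.0], [0.0, -0.0, -1.0]]
contact_force: [-0.3, 0.1, 0.0]
finger_gap: 0.855
t 50.92 pos [ 673.9 -158.9  151.4] yaw -170.0 tilt 0.02 F [-0.3  0.1  0. ] M [-0.01 -0.06  0.04] gap 0.855 q6 -119
-> [680.6, -155.0, 20.0, 190.0] shift [-0.0072, 0.0027, 0.1314] yaw 0.0
[284.00207552 225.47035601]
```

View pics/w20.png

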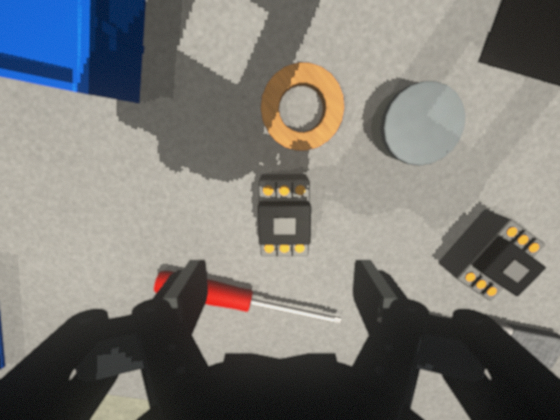

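Contactor C's step is at (284,226), as predicted. Descend and grip.

```bash
python3 -m crank '{"gripper":[0.7,0.7,0.7,0.7,0.7],"translation":[[-0.007,0.003,0.04],[-0.007,0.003,0.09],[-0.007,0.003,0.125],[-0.007,0.003,0.131],[-0.007,0.003,0.131]],"yaw":[0,0,0,0,0]}' 50; python3 -m crank '{"gripper":[-1,-1,-1,-1,-1],"translation":[[0,0,0],[0,0,0],[0,0,0],[0,0,0],[0,0,0]],"yaw":[0,0,0,0,0]}'; python3 go.py 550 -378 200 180
```

```text
time_s: 51.6
position: [681.4, -154.9, 21.8]
orientation: [[-0.985, -0.174, 0.002], [-0.174, 0.985, -0.001], [-0.002, -0.001, -1.0]]
contact_force: [-0.3, 0.2, 0.8]
finger_gap: 0.851
time_s: 52.22
position: [682.6, -154.7, 23.0]
orientation: [[-0.985, -0.174, 0.004], [-0.174, 0.985, -0.001], [-0.004, -0.002, -1.0]]
contact_force: [-1.4, -0.7, 6.8]
finger_gap: 0.516
t 52.23 pos [ 682.6 -154.7   23. ] yaw -170.0 tilt 0.25 F [-1.4 -0.7  6.8] M [ 0.1   0.15 -0.01] gap 0.516 q6 -119
-> [550.0, -378.0, 200.0, 180.0] shift [0.1688, -0.1971, -0.1772] yaw 0.175
```

```bash
python3 -m crank '{"gripper":[-1,-1,-1,-1,-1],"translation":[[0,0,-0.05],[0,0,-0.11],[0,0,-0.16],[0.035,-0.04,-0.175],[0.07,-0.082,-0.175]],"yaw":[0,0,0,0.08,0.17]}';python3 -m crank '{"gripper":[-1,-1,-1,-1,-1],"translation":[[0.02,-0.055,0],[0.05,-0.1,0],[0.065,-0.125,0],[0.065,-0.125,0],[0.065,-0.125,0]],"yaw":[0,0,0,0,0]}'; python3 go.py 550 -378 30 180
```

```text
time_s: 52.85
position: [626.6, -247.8, 197.7]
orientation: [[-1.0, -0.005, 0.004], [-0.005, 1.0, -0.002], [-0.004, -0.002, -1.0]]
contact_force: [0.8, -1.1, -2.6]
finger_gap: 0.525
time_s: 53.48
position: [561.7, -371.7, 194.4]
orientation: [[-1.0, -0.006, -0.0], [-0.006, 1.0, 0.001], [0.0, 0.001, -1.0]]
contact_force: [0.1, -0.2, -2.3]
finger_gap: 0.523
t 53.48 pos [ 561.7 -371.7  194.4] yaw -179.7 tilt 0.06 F [ 0.1 -0.2 -2.3] M [-0.05 -0.   -0.02] gap 0.523 q6 -130
-> [550.0, -378.0, 30.0, 180.0] shift [0.0117, -0.0064, 0.1644] yaw 0.006
```

```bash
python3 -m crank '{"gripper":[-1,-1,-1,-1,-1],"translation":[[0.012,-0.006,0],[0.012,-0.006,0.05],[0.012,-0.006,0.11],[0.012,-0.006,0.15],[0.012,-0.006,0.162]],"yaw":[0,0,0,0,0]}'; python3 -m crank '{"gripper":[-1,-1],"translation":[[0,0,0.002],[0,0,0.003]],"yaw":[0,0]}'; python3 go.py 550 -378 28 180
```

```text
time_s: 54.1
position: [547.6, -376.1, 29.0]
orientation: [[-1.0, -0.006, -0.005], [-0.006, 1.0, 0.004], [0.005, 0.004, -1.0]]
contact_force: [-0.6, -0.3, -2.7]
finger_gap: 0.521
time_s: 54.35
position: [551.4, -379.7, 32.8]
orientation: [[-1.0, -0.006, 0.003], [-0.006, 1.0, -0.003], [-0.003, -0.003, -1.0]]
contact_force: [-0.4, -1.3, -1.6]
finger_gap: 0.519
t 54.35 pos [ 551.4 -379.7   32.8] yaw -179.7 tilt 0.26 F [-0.4 -1.3 -1.6] M [ 0.01 -0.01  0.02] gap 0.519 q6 -131
-> [550.0, -378.0, 28.0, 180.0] shift [0.0014, 0.0017, 0.0048] yaw 0.006
```

```bash
python3 -m crank '{"gripper":[-1,-1,-1],"translation":[[0.001,0.001,0.003],[0.001,0.001,0.005],[0.001,0.001,0.006]],"yaw":[0,0,0]}'; python3 -m crank '{"gripper":[0.5,0.7,0.7],"translation":[[0,0,0],[0,0,0],[0,0,0]],"yaw":[0,0,0]}'; python3 -m crank '{"gripper":[0.7,0.7,0.7,0.7,0.7],"translation":[[0,0,-0.05],[0,0,-0.1],[0,0,-0.15],[-0.02,0.05,-0.17],[-0.04,0.1,-0.17]],"yaw":[0,0,0,0,0]}'; python3 go.py 687 51.5 150 155; python3 -c "
from h import *
grab('top','t21.png')"
```

```text
time_s: 54.72
position: [549.8, -378.3, 28.0]
orientation: [[-1.0, -0.006, 0.001], [-0.006, 1.0, -0.001], [-0.001, -0.001, -1.0]]
contact_force: [-7.0, 5.0, 14.9]
finger_gap: 0.516
time_s: 55.1
position: [548.8, -377.5, 23.9]
orientation: [[-1.0, -0.005, 0.0], [-0.005, 1.0, -0.0], [-0.0, -0.0, -1.0]]
contact_force: [-0.3, 0.4, 0.0]
finger_gap: 0.849
time_s: 55.72
position: [589.8, -277.4, 197.4]
orientation: [[-1.0, -0.004, 0.005], [-0.004, 1.0, -0.003], [-0.005, -0.003, -1.0]]
contact_force: [0.7, -0.4, -0.5]
finger_gap: 0.85
t 55.73 pos [ 589.8 -277.4  197.4] yaw -179.8 tilt 0.33 F [ 0.7 -0.4 -0.5] M [-0.01  0.04  0.  ] gap 0.850 q6 -122
-> [687.0, 51.5, 150.0, 155.0] shift [-0.0981, 0.3287, 0.047] yaw 0.44
```

View pics/t21.png

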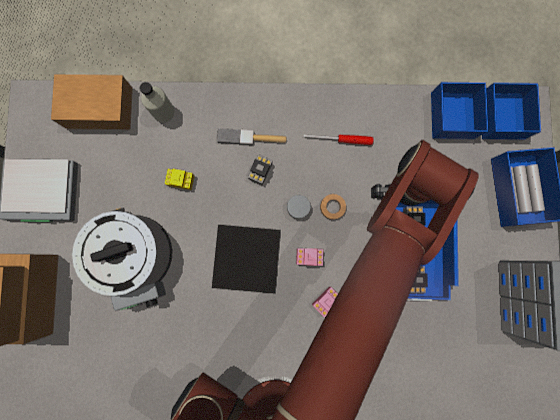

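The last contactor A is still at (260,170). Going there at tool yaw 155.

```bash
python3 -m crank '{"gripper":[0.7,0.7,0.7,0.7,0.7],"translation":[[-0.017,0.058,0],[-0.034,0.116,0],[-0.051,0.174,0],[-0.068,0.23,0],[-0.085,0.285,0.02]],"yaw":[0.09,0.18,0.27,0.36,0.44]}'; python3 -m crank '{"gripper":[0.7,0.7],"translation":[[0,0,0.02],[0,0,0.02]],"yaw":[0,0]}';  python3 go.py 687 51.5 150 155
```

```text
time_s: 56.4
position: [673.4, 9.9, 175.9]
orientation: [[-0.906, 0.423, 0.004], [0.423, 0.906, -0.001], [-0.004, 0.001, -1.0]]
contact_force: [-0.0, 0.2, 0.8]
finger_gap: 0.854
time_s: 56.65
position: [669.9, 8.1, 150.7]
orientation: [[-0.907, 0.42, -0.006], [0.42, 0.907, 0.0], [0.005, -0.002, -1.0]]
contact_force: [0.1, 0.4, -1.0]
finger_gap: 0.851
t 56.65 pos [669.9   8.1 150.7] yaw 155.1 tilt 0.32 F [ 0.1  0.4 -1. ] M [ 0.03 -0.04 -0.02] gap 0.851 q6 -71
-> [687.0, 51.5, 150.0, 155.0] shift [0.0027, 0.0465, 0.0006] yaw 0.003
```

```bash
python3 -m crank '{"gripper":[0.7,0.7,0.7,0.7],"translation":[[0.004,0.046,0],[0.004,0.046,0],[0.004,0.046,0],[0.004,0.046,0]],"yaw":[0,0,0,0]}';  python3 go.py 687 51.5 20 155; python3 -c "
from h import *
im,K,A,p=grab('wrist','w22.png'); print(proj(K,A,p,(687,51.5,55)))"
```

```text
time_s: 57.15
position: [687.4, 50.0, 154.3]
orientation: [[-0.906, 0.423, 0.0], [0.423, 0.906, -0.0], [-0.0, -0.0, -1.0]]
contact_force: [-0.1, -0.2, -0.3]
finger_gap: 0.848
t 57.15 pos [687.4  50.  154.3] yaw 155.0 tilt 0.02 F [-0.1 -0.2 -0.3] M [ 0.01 -0.02 -0.06] gap 0.848 q6 -67
-> [687.0, 51.5, 20.0, 155.0] shift [0.001, 0.0012, 0.1343] yaw -0.0
[282.22222914 214.52973066]
```

View pics/w22.png

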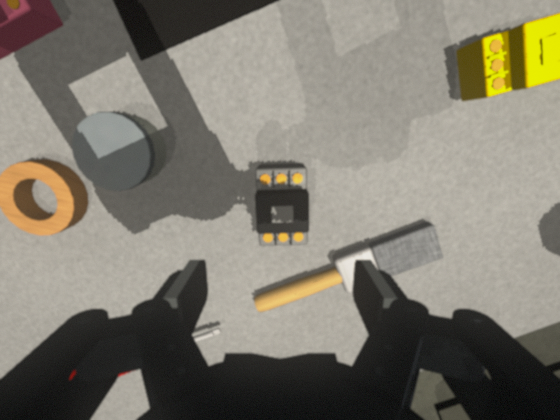

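Contactor A's step is at (283,213), as predicted, and the brush is clear of the fingers. Descend and grip.

```bash
python3 -m crank '{"gripper":[0.7,0.7,0.7,0.7,0.7],"translation":[[0.001,0.001,0.04],[0.001,0.001,0.09],[0.001,0.001,0.128],[0.001,0.001,0.134],[0.001,0.001,0.134]],"yaw":[0,0,0,0,0]}' 50; python3 -m crank '{"gripper":[-1,-1,-1,-1,-1],"translation":[[0,0,0],[0,0,0],[0,0,0],[0,0,0],[0,0,0]],"yaw":[0,0,0,0,0]}'; python3 -m crank '{"gripper":[-1,-1,-1,-1,-1],"translation":[[0,0,-0.05],[0,0,-0.11],[0,0,-0.17],[0.01,-0.05,-0.18],[0.02,-0.1,-0.18]],"yaw":[0,0,0,-0.08,-0.17]}'; python3 go.py 467 -378 200 180
```

```text
time_s: 57.82
position: [687.5, 52.5, 20.8]
orientation: [[-0.907, 0.422, 0.001], [0.422, 0.907, -0.0], [-0.001, 0.0, -1.0]]
contact_force: [0.2, -0.8, -0.0]
finger_gap: 0.852
time_s: 58.45
position: [689.1, 52.8, 23.1]
orientation: [[-0.907, 0.421, 0.005], [0.421, 0.907, -0.0], [-0.005, 0.002, -1.0]]
contact_force: [0.1, -0.4, 6.2]
finger_gap: 0.522
time_s: 59.08
position: [626.7, -29.8, 202.0]
orientation: [[-0.966, 0.257, 0.003], [0.257, 0.966, -0.001], [-0.003, 0.0, -1.0]]
contact_force: [0.6, -0.8, -3.0]
finger_gap: 0.517
t 59.08 pos [626.7 -29.8 202. ] yaw 165.1 tilt 0.20 F [ 0.6 -0.8 -3. ] M [-0.04 -0.09  0.03] gap 0.517 q6 -85
-> [467.0, -378.0, 200.0, 180.0] shift [0.0648, -0.3775, 0.0018] yaw -0.26
```

```bash
python3 -m crank '{"gripper":[-1,-1,-1,-1,-1],"translation":[[0.01,-0.058,0],[0.02,-0.116,0],[0.03,-0.174,0],[0.04,-0.232,0],[0.05,-0.29,0]],"yaw":[-0.05,-0.1,-0.15,-0.2,-0.26]}'; python3 -m crank '{"gripper":[-1,-1,-1],"translation":[[0.02,-0.05,0],[0.025,-0.07,0],[0.025,-0.07,0]],"yaw":[0,0,0]}'; python3 go.py 467 -378 200 180
```

```text
time_s: 59.7
position: [501.2, -297.2, 199.4]
orientation: [[-1.0, 0.003, -0.0], [0.003, 1.0, 0.001], [0.0, 0.001, -1.0]]
contact_force: [1.4, 0.2, -3.2]
finger_gap: 0.525
time_s: 60.08
position: [476.7, -366.6, 199.4]
orientation: [[-1.0, 0.007, -0.0], [0.007, 1.0, 0.001], [0.0, 0.001, -1.0]]
contact_force: [0.0, 0.6, -3.0]
finger_gap: 0.518
t 60.08 pos [ 476.7 -366.6  199.4] yaw 179.6 tilt 0.07 F [ 0.   0.6 -3. ] M [ 0.11 -0.02 -0.  ] gap 0.518 q6 -134
-> [467.0, -378.0, 200.0, 180.0] shift [0.0096, -0.0115, -0.0006] yaw -0.007
```

```bash
python3 -m crank '{"gripper":[-1,-1,-1],"translation":[[0.009,-0.011,0.02],[0.009,-0.011,0.04],[0.009,-0.011,0.04]],"yaw":[0,0,0]}'; python3 go.py 467 -378 28 180; python3 -c "
from h import *
im,K,A,p=grab('wrist','w23.png');grab('scene','s23.png')"
```

```text
time_s: 60.45
position: [466.9, -374.5, 155.6]
orientation: [[-1.0, 0.004, -0.005], [0.004, 1.0, 0.006], [0.005, 0.005, -1.0]]
contact_force: [-0.5, -0.4, -3.1]
finger_gap: 0.516
t 60.45 pos [ 466.9 -374.5  155.6] yaw 179.8 tilt 0.42 F [-0.5 -0.4 -3.1] M [ 0.    0.   -0.01] gap 0.516 q6 -136
-> [467.0, -378.0, 28.0, 180.0] shift [-0.0008, -0.0042, 0.1276] yaw -0.004
```

View pics/w23.png

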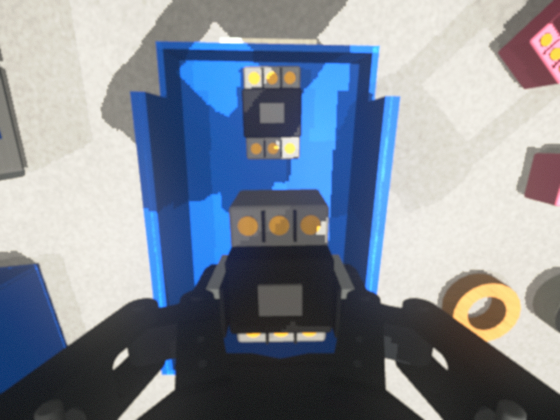

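View pics/s23.png

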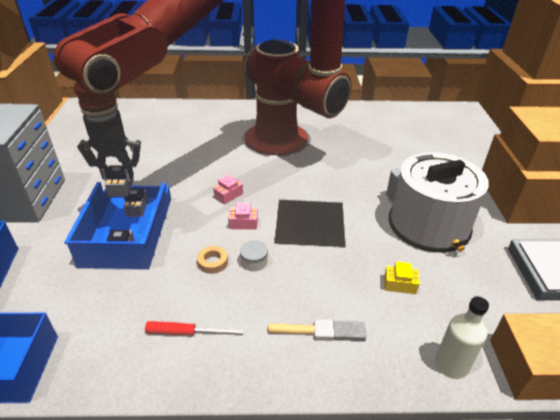

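Run:
```python
from h import *
im,K,A,p=grab('wrist'); print(ray(K,A,p,271.5,113,60))
im,K,A,p=grab('scene','s24.png'); print(ray(K,A,p,120,236,60), state()['position'])
```

```text
[ 386.06769409 -382.72497603   60.        ]
[ 555.58384485 -369.70610319   60.        ] [ 468.83288181 -376.91536032  160.58042334]
```

The neighbours are at x of about 386 and 552, which leaves 91 mm free for the 72 mm block at 468. Lower.

```bash
python3 -m crank '{"gripper":[-1,-1,-1,-1,-1],"translation":[[0,-0.001,0.04],[0,-0.001,0.09],[0,-0.001,0.12],[0,-0.001,0.129],[0,-0.001,0.131]],"yaw":[0,0,0,0,0]}'; python3 go.py 468 -378 28 180; python3 -m crank '{"gripper":[-1,-1],"translation":[[0,0,0.002],[0,0,0.003]],"yaw":[0,0]}'; python3 go.py 468 -378 28 180
```

```text
time_s: 61.28
position: [468.9, -378.5, 29.9]
orientation: [[-1.0, 0.004, 0.001], [0.004, 1.0, -0.001], [-0.001, -0.001, -1.0]]
contact_force: [-0.1, -0.2, -3.4]
finger_gap: 0.522
t 61.27 pos [ 468.9 -378.5   29.9] yaw 179.7 tilt 0.09 F [-0.1 -0.2 -3.4] M [ 0.    0.02 -0.02] gap 0.522 q6 -136
-> [468.0, -378.0, 28.0, 180.0] shift [0.0009, 0.0005, 0.0019] yaw -0.004
time_s: 61.52
position: [469.3, -379.1, 28.1]
orientation: [[-1.0, 0.005, 0.002], [0.005, 1.0, -0.002], [-0.002, -0.002, -1.0]]
contact_force: [-2.1, 1.0, 4.0]
finger_gap: 0.523
t 61.52 pos [ 469.3 -379.1   28.1] yaw 179.7 tilt 0.18 F [-2.1  1.   4. ] M [0.36 0.23 0.07] gap 0.523 q6 -136
-> [468.0, -378.0, 28.0, 180.0] shift [0.0013, 0.0011, 0.0001] yaw -0.005
```

Contact. Release, rise clear, and take final views.

```bash
python3 -m crank '{"gripper":[0.5,0.7,0.7],"translation":[[0,0,0],[0,0,0],[0,0,0]],"yaw":[0,0,0]}'; python3 -m crank '{"gripper":[0.7,0.7,0.7,0.7,0.7],"translation":[[0,0,-0.05],[0,0,-0.1],[0,0,-0.15],[0,0,-0.2],[0,0,-0.22]],"yaw":[0,0,0,0,0]}'; python3 -m crank '{"gripper":[0.7,0.7,0.7,0.7],"translation":[[0,0.06,0],[0,0.12,0],[0,0.17,0],[0,0.17,0]],"yaw":[0,0,0,0]}'; python3 -c "
from h import *
grab('wrist','w25.png');grab('top','t25.png');grab('scene','s25.png')"
```

```text
time_s: 61.9
position: [468.5, -378.2, 26.4]
orientation: [[-1.0, 0.005, 0.001], [0.005, 1.0, -0.001], [-0.001, -0.001, -1.0]]
contact_force: [-0.0, 0.2, -0.4]
finger_gap: 0.85
time_s: 62.52
position: [469.3, -379.0, 250.3]
orientation: [[-1.0, 0.005, 0.004], [0.005, 1.0, -0.005], [-0.004, -0.005, -1.0]]
contact_force: [-0.1, -0.0, -1.0]
finger_gap: 0.853
time_s: 63.02
position: [468.5, -205.0, 244.4]
orientation: [[-1.0, 0.001, -0.002], [0.001, 1.0, 0.001], [0.002, 0.001, -1.0]]
contact_force: [-0.1, 0.2, -0.1]
finger_gap: 0.852
```

View pics/w25.png

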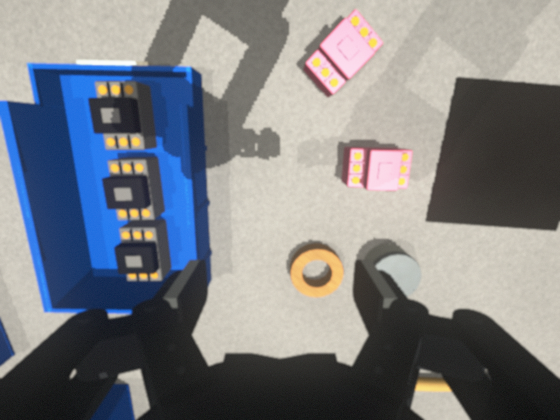

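View pics/t25.png

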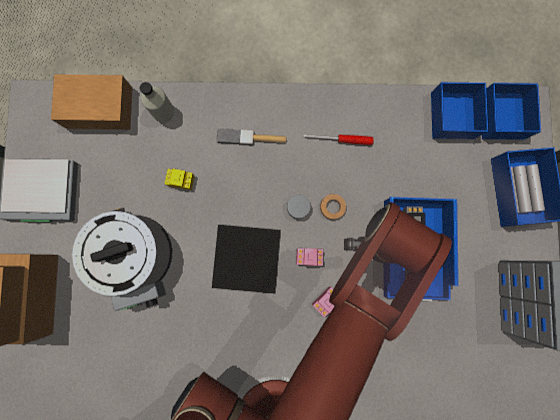

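View pics/s25.png

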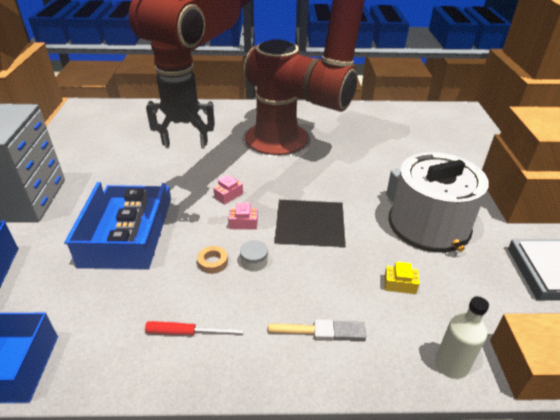

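The three contactors stand upright in the bin at wrist (118,115), (128,190) and (138,255). The lid is locked at top (122,252), and the bystanders and decoys are where they started. Handing in.

```bash
python3 -c "
from h import *
print(manip.job_done())"
```

```text
the job is handed in; nothing more can be done
None
```

The job is done and handed in at about 63 s of the 210 s allowed. `job_done()` reports no verdict, so the checks below are my own.

- **Lid off:** I pressed it, turned it anticlockwise and laid it flat, grip up, on the mat. The wrist picture showed it fully within the mat.
- **Sprockets:** all three lie flat, side by side, in the washer's basket.
- **Lid on:** I pressed the refitted lid with about 10 N and turned it clockwise about 89°, back to its original locked angle. A further 3 mm upward pull raised it only 0.3 mm, so it is locked, and the last picture shows the bar across and the gaps empty.
- **Contactors:** all three grey and black ones stand upright in the blue bin.
- **Left alone:** the pink and yellow look-alikes and the bystanders are where they started in the last views.

No check failed. I saw none of the listed parts knocked aside, and contact-force readings stayed below about 18 N. The bin and basket positions were checked by camera to a few millimetres. One mismatch: the scene camera put the rearmost contactor about 6 mm from where I released it, well within the space there.

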